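# Fill the bird-toy bin and lock it with its two pins

## Task

Tilt the clear bin out of the grey shelf to about 40 degrees and let go of it so that it stays there, then put every bird toy on the worktop (the wooden balls, the purple foot toy and the silicone spiral, as many as there are) into it. Swing the bin shut until you feel it meet its stop, and lock it: push one of the headed pins from the wooden rest down through the fork and lug holes on each side until its head is fully home. Leave the other kitchen things where they are.

Things in the scene. Friction and masses are not known exactly. Their poses are not given: they have to be found in the camera images.
- bin (a joint): Tilt of the clear acrylic bin out of the grey shelf module, rad: 0 = fully shut against its stop (upright), 0.70 = tilted out 40 degrees towards the robot, 0.96 = end of travel. The hinge is stiff: it needs about 3 to 6 N at the bar, and the bin stays at any angle where it is released.
- bin_hinge (a point): Middle of the bin's level hinge axis on the fixed shelf, 25 mm above the worktop. x from the shelf's front into its depth, y along the hinge, z up; turns with the shelf's yaw. The shelf is grey plastic, open in front and above, 150 mm deep, 390 mm wide, 186 mm high; side cheeks 190 mm either side of the middle.
- bin_bar (a point): Middle of the bin's pull bar: round level steel bar 12 mm thick, 110 mm long, parallel to the hinge, on two posts 90 mm apart; its centre is 30 mm above the edge of the bin's front wall. It swings with the bin at 180 mm radius about the hinge, straight above it when shut. Axes of the bin.
- bin_in (a point): Centre of the bin's inner floor, moving with the bin; x from front to back wall, y along the hinge, z towards the mouth. Inside the bin is 115 mm (x) by 240 mm (y); front wall 150 mm, sides 145 mm, back wall 110 mm high, walls 5 mm thick. The hinge runs along the lower edge of the front wall, 60 mm in front of this point.
- fork_left (a point): Pin hole's centre at the upper face of the left (+y) fork, 186 mm above the worktop, 160 mm left of the shelf's middle. Fork: two level plates, 8 mm thick, 50 x 58 mm, 26 mm apart, with vertical 17 mm holes through both. The bin's lug (10 mm plate, 17 mm hole, on the bin's side) swings into the gap; holes are in line only with the bin fully shut. Axes as bin_hinge.
- fork_right (a point): The same for the right (-y) fork, 160 mm right of the middle.
- pin_a_head (a point): Middle of the head of one of two equal locking pins: black cylindrical head 26 mm across, 36 mm tall; steel shank 14 mm thick, 62 mm long, its last 12 mm tapered to 6 mm. The point is 18 mm above the head's underside, 80 mm above the tip; z from tip to head. It hangs by its head in a 70 mm high wooden rest (50 x 120 mm, 19 mm through holes 60 mm apart along y). Head underside on fork = home.
- pin_b_head (a point): Middle of the head of one of two equal locking pins: black cylindrical head 26 mm across, 36 mm tall; steel shank 14 mm thick, 62 mm long, its last 12 mm tapered to 6 mm. The point is 18 mm above the head's underside, 80 mm above the tip; z from tip to head. It hangs by its head in a 70 mm high wooden rest (50 x 120 mm, 19 mm through holes 60 mm apart along y). Head underside on fork = home.
- ball_large_mid (a point): Centre of the large wooden ball (a bird toy), 60 mm across with flattened top and bottom, standing 47 mm high. May be absent.
- ball_small_mid (a point): Centre of the small wooden ball (a bird toy), 50 mm across with flattened top and bottom, standing 39 mm high. May be absent.
- foot_toy_mid (a point): Centre of the purple plastic foot toy (a bird toy), a dumbbell 84 mm long along its x, with 40 mm square ends 18 mm thick and a 48 mm long, 22 mm square bar between them; it lies flat, centre 20 mm up. May be absent.
- spiral_mid (a point): Centre of the hard silicone spiral (a bird toy), a stiff upright coil 46 mm across and 66 mm tall along its z. May be absent.
- treat_pot: Bystander, to be left where it is: white ceramic treat pot, 76 mm across, 60 mm tall. Origin at its underside.
- steel_cup: Bystander, to be left where it is: stainless cup, 68 mm across, 85 mm tall. Origin at its underside.
- spice_jar: Bystander, to be left where it is: amber glass spice jar, 52 mm across, 90 mm tall. Origin at its underside.
- tea_tin: Bystander, to be left where it is: plain metal tea tin, 72 mm across, 110 mm tall. Origin at its underside.
- dal_bowl: Bystander, to be left where it is: shallow steel bowl, 110 mm across, 45 mm tall. Origin at its underside.
- spoon: Bystander, to be left where it is: spoon lying along its x. Origin at its underside.
Not all that is in view belongs to the job. What is shaped like the part that bears ball_large_mid but green is not meant.

How it is judged (in metres and radians):
On the way, in this order (a step that is already met when the one before it is completed fails the run):
1. the bin is tilted out to 40 degrees (within 7 degrees) and let go (value of joint bin between 0.58 and 0.82 rad and contact force between the fingers and bin below 0.2 N and velocity of joint bin between -0.05 and 0.05 rad/s), for 0.3 s.
2. all toys that are present lie released in the open bin (value of joint bin above 0.4 rad and x of ball_large_mid in the frame of bin_in between -0.06 and 0.06 m and y of ball_large_mid in the frame of bin_in between -0.12 and 0.12 m and z of ball_large_mid in the frame of bin_in between 0.005 and 0.14 m and x of ball_small_mid in the frame of bin_in between -0.06 and 0.06 m and y of ball_small_mid in the frame of bin_in between -0.12 and 0.12 m and z of ball_small_mid in the frame of bin_in between 0.005 and 0.14 m and x of foot_toy_mid in the frame of bin_in between -0.06 and 0.06 m and y of foot_toy_mid in the frame of bin_in between -0.12 and 0.12 m and z of foot_toy_mid in the frame of bin_in between 0.005 and 0.14 m and x of spiral_mid in the frame of bin_in between -0.06 and 0.06 m and y of spiral_mid in the frame of bin_in between -0.12 and 0.12 m and z of spiral_mid in the frame of bin_in between 0.005 and 0.14 m and contact force between the fingers and ball_large below 0.2 N and contact force between the fingers and ball_small below 0.2 N and contact force between the fingers and foot_toy below 0.2 N and contact force between the fingers and spiral below 0.2 N), for 0.3 s.
3. the bin is swung shut against its stop with the toys in it (value of joint bin below 0.02 rad and x of ball_large_mid in the frame of bin_in between -0.06 and 0.06 m and y of ball_large_mid in the frame of bin_in between -0.12 and 0.12 m and z of ball_large_mid in the frame of bin_in between 0.005 and 0.14 m and x of ball_small_mid in the frame of bin_in between -0.06 and 0.06 m and y of ball_small_mid in the frame of bin_in between -0.12 and 0.12 m and z of ball_small_mid in the frame of bin_in between 0.005 and 0.14 m and x of foot_toy_mid in the frame of bin_in between -0.06 and 0.06 m and y of foot_toy_mid in the frame of bin_in between -0.12 and 0.12 m and z of foot_toy_mid in the frame of bin_in between 0.005 and 0.14 m and x of spiral_mid in the frame of bin_in between -0.06 and 0.06 m and y of spiral_mid in the frame of bin_in between -0.12 and 0.12 m and z of spiral_mid in the frame of bin_in between 0.005 and 0.14 m), for 0.2 s.
At the end, for the whole second after the job is handed in: The bin is shut (joint below 0.02 rad) with every present toy inside it; one pin stands in each fork, upright within 5 degrees, within 5 mm of the hole's centre, its head's underside within 3 mm of the fork's upper face; toys and pins are at rest (all of step 3 and (((z of pin_a_head in the frame of fork_left between 0.014 and 0.021 m and horizontal distance between pin_a_head and fork_left below 0.005 m and angle between the z axis of pin_a_head and the z axis of fork_left, either way round below 0.09 rad) and (z of pin_b_head in the frame of fork_right between 0.014 and 0.021 m and horizontal distance between pin_b_head and fork_right below 0.005 m and angle between the z axis of pin_b_head and the z axis of fork_right, either way round below 0.09 rad)) or ((z of pin_b_head in the frame of fork_left between 0.014 and 0.021 m and horizontal distance between pin_b_head and fork_left below 0.005 m and angle between the z axis of pin_b_head and the z axis of fork_left, either way round below 0.09 rad) and (z of pin_a_head in the frame of fork_right between 0.014 and 0.021 m and horizontal distance between pin_a_head and fork_right below 0.005 m and angle between the z axis of pin_a_head and the z axis of fork_right, either way round below 0.09 rad))) and linear speed of each of ball_large, ball_small, foot_toy, spiral, pin_a, pin_b below 0.02 m/s); the robot touches nothing.
It fails at once if a bystander is shifted by more than 40 mm (distance of any of treat_pot, steel_cup, spice_jar, tea_tin, dal_bowl, spoon from where it was at the start of the episode above 0.04 m).
Of ball_large, ball_small, foot_toy, spiral only 2 to 4 are there at a start; the rules pass over those that are not, and their reading is None.
At some moment in a run one of ball_large, ball_small, foot_toy, spiral may be knocked a few centimetres aside while the robot is not near it.
It also fails if it takes over 210 s, if anything falls off the work surface, if the arm or the gripper's body presses on something with over 40 N, if the wrist force passes 120 N, or if a joint passes its speed limit or range.

## Robot

A 6-joint arm with a two-finger parallel gripper is mounted at the origin on the work surface. World frame = base frame: x ahead of the robot, y to its left, z up, the work surface at z = 0. Lengths are in m, angles in degrees, forces in N, time in s.
With the tool pointing down it reaches from about 0.4 to 0.825 m from the base axis. Payload 7 kg.
Tool frame: the origin (TCP) lies between the finger pads; the fingertips stand 19 mm ahead of it and the grasp point (between the pads) is the TCP (r.tip_extent is the distance from the TCP to the fingertips, in m); z points along the fingers, y is the direction in which the jaws open and shut (so a half turn about z gives the same grasp; the last joint's range is limited). The gripper opens to 88 mm and grips with 3 to 60 N. Pads are 19 mm wide; open, the fingers measure 130 mm over their backs; the gripper's body (78 mm by 193 mm) begins 47 mm behind the grasp point.
Start: joints at [85.205, 20.546, 0.682, 0, -70.136, -16.507], TCP at [0.245, 0.629, 0.206] pointing down, gripper open.
Joint ranges: [-176.03, 176.03], [-82.01, 121.73], [-58.28, 71.71], [-173.87, 95.51], [-174.79, -0.11], [-173.66, 173.66]. Speed limits (degrees/s): [136.94, 136.94, 172.46, 180, 180, 180].

## Interface

Orientations are given as [roll, pitch, yaw] about the fixed x, y, z axes, in that order (R = Rz(yaw) Ry(pitch) Rx(roll)).
In Python, from plant import r, capture, workorder, spotter gives the robot as it stands.
- The arm moves only by the tool step_arm, never from a script. Its argument "motion" is a list of rows, each a list of 5 numbers: the finger opening in m, from 0 to 0.0876, then the shift along the tool's x, y, z in m, then the turn about the tool's z in rad. In form: [[grip, dx, dy, dz, roll], ...]. A call has 1 to 5 rows; each row is the pose to reach, as a shift and turn from the pose commanded when the call began, along the tool's axes at that moment; what a row does not reach only later rows make up. A row lasts 1/8 s, in which the tool goes at most 62.5 mm and 10.7 degrees, less where a joint would pass 70% of its speed; a pose out of reach is approached as far as the arm can. A call with a gripper value outside its range is refused whole. The fingers move at their own pace and stop on an object; "newtons" is the grip in N (left out, the last holds). Time passes only in rows, so rows that repeat a pose let the fingers close. It gives the time, the measured TCP pose, the force and the opening at its end, in the units of the state.
- r.get_state(): the state, without advancing time (a new reading comes with each control period).
- capture(name): name is "scene" or "top" or "wrist"; returns a dict with "image" (420x560x3 uint8, red, green, blue), "z_map" (420x560 float32, m along the optical axis (not along the pixel's ray), 0 where there is no reading), "fx", "fy", "cx", "cy" (pixels), "pose" (4x4, takes a point from camera to world coordinates). Camera axes: x right, y down, z forward; pixel columns grow to the right and rows downward; lengths in m; the calibration is good to about 2 mm. A picture is of the moment at which its call begins.
- workorder.close_job(): hands the job in, once; it reports no verdict.
Trained networks look in the newest picture that a camera, given by its name, has taken for a name from the list of things; names that differ only in an ending like _2 or _b are one class to them, and where a whole thing is asked for, a point or a joint stands for the part that bears it (a point fixed in the world has none). Each returns a list of dicts, best first, with "p" (0 to 1); they miss things now and then, are a little off and sometimes report something else, mostly with a low value. They report only what shows in the picture. A call takes as long as a camera call. They do not tell look-alikes from the thing itself.
- spotter.regions_of(camera, label): "mask" (420x560 bool, what is visible of it).
- spotter.tip_of(camera, label): "location" ([x, y, z] in m, in world coordinates, good to about 4 mm: a listed point, or the origin of a listed thing).
The state is a dict: "time_s": time; "joints": joint angles; "qd": joint speeds; "joint_torque": joint torques, N m; "tcp_pos": TCP position; "eef_rot": TCP orientation; "contact_force": force on the tool from outside, world axes, zero at the start; "moment": the same for the moment, N m; "gripper_width": finger opening in m.
Only numpy, scipy, OpenCV 4.12 (cv2) and the standard library are available. Lean on these libraries where they do the work, as an engineer would, in place of code of your own. Each camera call takes 0.05 s, during which the arm holds its last target.

## Working session

There is one attempt and no reset: what is moved stays moved. The work goes in short steps, Python scripts to look and compute and a tool call to move; the robot and the scene stay as the last step left them, time stands still between calls to the robot, and variables do not carry over. Pictures are saved under pics/ and viewed, and the job is handed in when it is done.

Besides the shell and the picture viewer there is one more tool, called after "Emit:" as name(argument=value, ...) on one line, values as JSON. step_arm: Moves the arm, as the interface text tells. Its arguments: {"type":"object","properties":{"motion":{"type":"array","items":{"type":"array","items":{"type":"number"}}},"newtons":{"type":"number"}},"required":["motion"]}

```bash
ls; mkdir -p pics; cat > h.py <<'E'
import numpy as np, cv2
from plant import r, capture, workorder, spotter
from scipy.spatial.transform import Rotation as R
def snap(n,fn,scale=1):
    c=capture(n); im=cv2.cvtColor(c['image'],cv2.COLOR_RGB2BGR)
    cv2.imwrite('pics/'+fn,im); return c
def pt(c,u,v,z=None):
    z=c['z_map'][int(v),int(u)] if z is None else z
    p=np.array([(u-c['cx'])/c['fx']*z,(v-c['cy'])/c['fy']*z,z,1]); return (c['pose']@p)[:3]
def world(c):
    v,u=np.mgrid[0:420,0:560]; z=c['z_map']
    P=np.stack([(u-c['cx'])/c['fx']*z,(v-c['cy'])/c['fy']*z,z],-1)
    return P@c['pose'][:3,:3].T+c['pose'][:3,3]
def proj(c,p):
    q=np.linalg.inv(c['pose'])@np.append(p,1); return c['fx']*q[0]/q[2]+c['cx'],c['fy']*q[1]/q[2]+c['cy']
def st():
    s=r.get_state(); print({k:np.round(v,4).tolist() for k,v in s.items()}); return s
E
python3 - <<'E'
from h import *
st()
for n in ['scene','top','wrist']:
    c=snap(n,n+'0.png'); print(n,np.round(c['pose'],3).tolist(),c['fx'])
    for l in ['bin_hinge','bin_bar','bin_in','fork_left','fork_right','pin_a_head','ball_large_mid','ball_small_mid','foot_toy_mid','spiral_mid','treat_pot','steel_cup','spice_jar','tea_tin','dal_bowl','spoon']:
        print(l,[(np.round(d['location'],3).tolist(),round(d['p'],2),np.round(proj(c,d['location'])).tolist()) for d in spotter.tip_of(n,l)][:4])
st()
E
```

```text
pics
{'time_s': 0.0, 'joints': [85.204, 20.593, 0.6333, -0.0204, -70.1351, -16.5071], 'qd': [0.0823, 0.0246, 0.0049, -0.0288, -0.0473, 0.0424], 'joint_torque': [-0.0002, -58.2708, 29.3054, 6.9968, 0.0069, -0.0002], 'tcp_pos': [0.2451, 0.6284, 0.205], 'eef_rot': [179.9038, -0.0085, -21.3101], 'contact_force': [-0.3119, 0.2703, -0.0995], 'moment': [-0.047, 0.0177, -0.0175], 'gripper_width': 0.0877}
scene [[0.005, 0.699, -0.715, 1.347], [1.0, 0.0, 0.007, 0.02], [0.005, -0.715, -0.699, 0.983], [0.0, 0.0, 0.0, 1.0]] 405.5458486623775
bin_hinge [([0.595, -0.011, 0.028], 0.83, [268.0, 263.0])]
bin_bar [([0.574, -0.012, 0.202], 0.78, [266.0, 216.0])]
bin_in [([0.658, -0.017, 0.033], 0.93, [265.0, 279.0]), ([0.615, 0.32, 0.002], 0.73, [378.0, 273.0])]
fork_left [([0.597, 0.146, 0.188], 0.55, [325.0, 226.0])]
fork_right [([0.593, -0.174, 0.184], 0.73, [206.0, 226.0]), ([0.599, 0.144, 0.184], 0.64, [324.0, 228.0])]
pin_a_head [([0.6, -0.278, 0.085], 0.56, [174.0, 252.0]), ([0.595, -0.011, 0.027], 0.52, [268.0, 263.0])]
ball_large_mid [([0.378, 0.341, 0.021], 0.73, [373.0, 213.0]), ([0.476, 0.38
[... 2263 characters left out ...]
2, 0.351, 0.089, 0.604], [0.0, 0.245, -0.969, 0.385], [0.0, 0.0, 0.0, 1.0]] 377.76830369605824
bin_hinge []
bin_bar []
bin_in []
fork_left []
fork_right []
pin_a_head []
ball_large_mid []
ball_small_mid []
foot_toy_mid []
spiral_mid []
treat_pot []
steel_cup []
spice_jar []
tea_tin []
dal_bowl []
spoon []
{'time_s': 2.55, 'joints': [85.2046, 20.5448, 0.6843, 0.0003, -70.1353, -16.5057], 'qd': [0.0594, 0.0656, -0.0431, -0.0476, -0.0107, -0.1058], 'joint_torque': [0.0002, -58.2369, 29.3295, 7.0025, 0.0125, -0.0], 'tcp_pos': [0.2452, 0.6289, 0.206], 'eef_rot': [-179.9958, 0.0009, -21.301], 'contact_force': [0.6612, -0.3453, -0.0416], 'moment': [0.0697, -0.0121, 0.0691], 'gripper_width': 0.0876}
```

View pics/scene0.png

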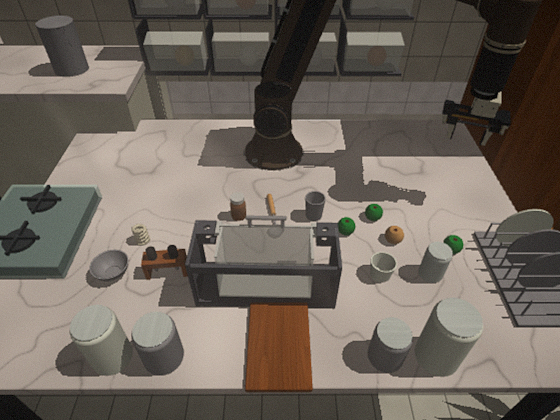

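View pics/top0.png

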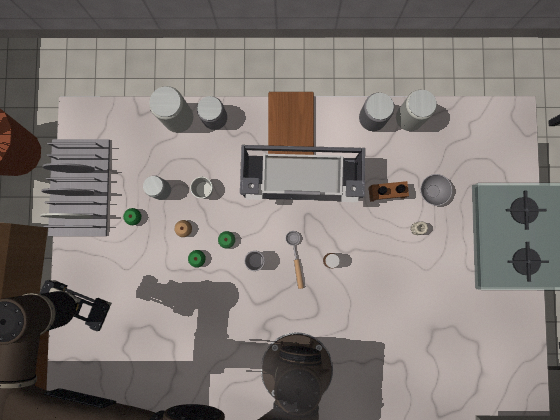

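```bash
python3 - <<'E'
from h import *
c=capture('top'); np.save('top.npy',c,allow_pickle=True)
im=cv2.cvtColor(c['image'],cv2.COLOR_RGB2BGR)
a=cv2.resize(im[135:285,110:310],(800,600),interpolation=cv2.INTER_CUBIC)
b=cv2.resize(im[130:250,230:470],(800,400),interpolation=cv2.INTER_CUBIC)
cv2.imwrite('pics/a1.png',a);cv2.imwrite('pics/b1.png',b)
W=world(c)
for n,(x,y,z0) in dict(ball=(.478,.388,.047),g1=(.373,.345,.047),spiral=(.476,-.416,.066)).items():
    m=(np.hypot(W[...,0]-x,W[...,1]-y)<.045)&(W[...,2]>.012)&(c['z_map']>0)
    P=W[m]; print(n,m.sum(),P.min(0).round(3),P.max(0).round(3),P.mean(0).round(3), np.percentile(P[:,2],95).round(4))
m=(W[...,2]>.19)&(W[...,2]<.215)&(abs(W[...,0]-.58)<.03)&(abs(W[...,1]+.015)<.07)
print('bar',m.sum(),W[m].min(0),W[m].max(0),np.median(W[m],0))
# fork top plates
for y in (.145,-.174):
    m=(abs(W[...,2]-.186)<.005)&(abs(W[...,0]-.60)<.05)&(abs(W[...,1]-y)<.04)
    print('fork',m.sum(),W[m].min(0).round(3),W[m].max(0).round(3),W[m].mean(0).round(3))
m=(abs(W[...,2]-.106)<.006)&(abs(W[...,0]-.60)<.06)&(abs(W[...,1]+.28)<.08)
k,l=cv2.connectedComponents(m.astype('uint8'))
for i in range(1,k): print('pin',(l==i).sum(),W[l==i].mean(0).round(4))
E
```

```text
ball 237 [0.448 0.358 0.015] [0.504 0.415 0.056] [0.475 0.384 0.042] 0.0522
g1 242 [0.339 0.309 0.014] [0.401 0.366 0.057] [0.373 0.337 0.042] 0.0514
spiral 158 [ 0.455 -0.439  0.012] [ 0.498 -0.395  0.072] [ 0.476 -0.416  0.049] 0.068
bar 133 [ 0.57110625 -0.06829823  0.19819012] [0.58486419 0.03955814 0.21493574] [ 0.57713854 -0.01585887  0.20902971]
fork 267 [0.577 0.106 0.181] [0.65  0.178 0.191] [0.605 0.151 0.186]
fork 278 [ 0.568 -0.211  0.181] [ 0.647 -0.135  0.191] [ 0.599 -0.184  0.186]
pin 1 [ 0.6592 -0.2024  0.1114]
pin 3 [ 0.6496 -0.2025  0.1098]
pin 3 [ 0.6328 -0.2021  0.1112]
pin 48 [ 0.6048 -0.3433  0.105 ]
pin 45 [ 0.5984 -0.2834  0.1051]
```

View pics/a1.png

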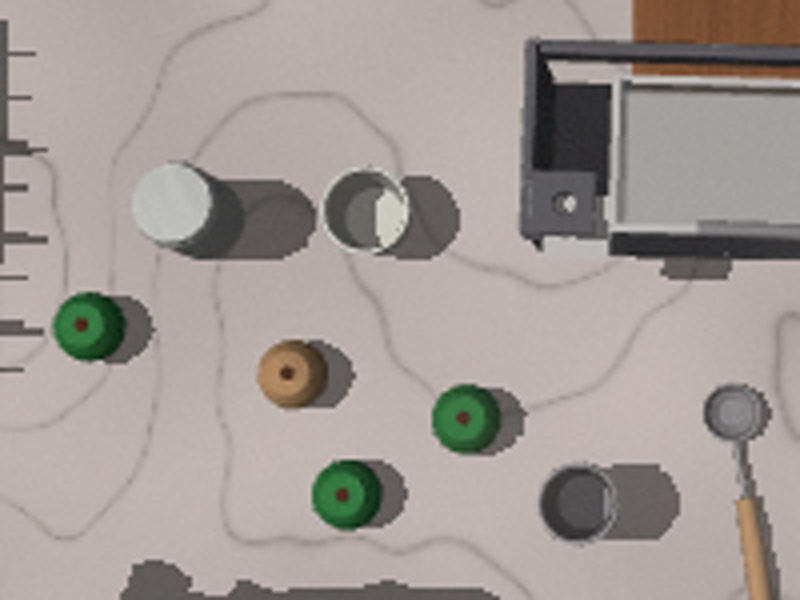

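View pics/b1.png

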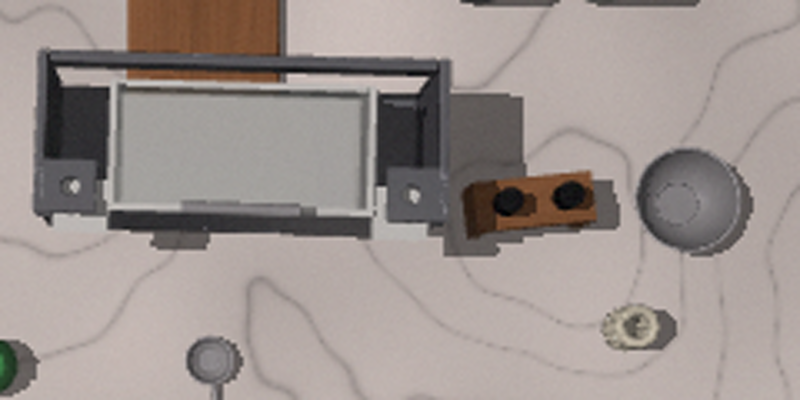

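```bash
cat >> h.py <<'E'
def go(*targets):
    "targets: (x,y,z,yaw) -> tool shifts from present pose"
    s=r.get_state(); p=np.array(s['tcp_pos']); M=R.from_euler('xyz',s['eef_rot'],degrees=True).as_matrix(); y0=s['eef_rot'][2]
    for t in targets:
        d=M.T@(np.array(t[:3])-p); dy=(t[3]-y0+180)%360-180
        n=max(np.linalg.norm(d)/.0625,abs(dy)/10.7)
        print('shift',d.round(4).tolist(),'turn',round(-np.radians(dy),3),'rows',round(n,1))
E
python3 - <<'E'
from h import *
go((.245,.62,.28,-21.3),(.41,.31,.28,-60),(.577,-.016,.28,-91))
E
```

```text
shift [0.003, 0.0083, -0.074] turn -0.0 rows 1.2
shift [0.2693, 0.2372, -0.074] turn 0.675 rows 5.9
shift [0.5434, 0.4803, -0.074] turn 1.216 rows 11.7
```

Emit:
step_arm(motion=[[0.05,0,0,-0.06,0],[0.05,0.04,0.035,-0.075,0.18],[0.05,0.09,0.08,-0.075,0.36],[0.05,0.14,0.12,-0.075,0.54],[0.05,0.18,0.16,-0.075,0.7]])

```text
time_s: 3.22
tcp_pos: [0.3554, 0.4129, 0.2812]
eef_rot: [-180.0, 0.0, -61.7]
contact_force: [0.6, 0.4, 0.4]
gripper_width: 0.0503
```

```bash
python3 - <<'E'
from h import *
st()
go((.577,-.016,.28,-91))
E
```

```text
{'time_s': 3.225, 'joints': [69.9042, 5.8421, -8.841, 0.0099, -75.2878, -41.6194], 'qd': [-36.6596, -23.1887, -27.0316, 0.0789, 3.9845, -36.0453], 'joint_torque': [5.5813, -36.4863, 31.0445, 6.9104, -0.1917, 0.9063], 'tcp_pos': [0.3554, 0.4129, 0.2812], 'eef_rot': [-179.9719, 0.0122, -61.7127], 'contact_force': [0.6428, 0.3762, 0.3611], 'moment': [0.0977, -0.159, -0.0087], 'gripper_width': 0.0503}
shift [0.4827, 0.0081, 0.001] turn 0.511 rows 7.7
```

Emit:
step_arm(motion=[[0.05,0.06,0,0,0.12],[0.05,0.12,0,0,0.24],[0.05,0.18,0.004,0,0.36],[0.05,0.24,0.004,0,0.48],[0.05,0.3,0.005,0,0.5]])

```text
time_s: 3.85
tcp_pos: [0.4945, 0.1471, 0.2815]
eef_rot: [-179.9, 0.0, -90.2]
contact_force: [1.3, 2.0, 0.1]
gripper_width: 0.0501
```

Emit:
step_arm(motion=[[0.05,0.05,0,0,0],[0.05,0.1,0,0,0],[0.05,0.1,0,0,0]])

```text
time_s: 4.22
tcp_pos: [0.4935, 0.0462, 0.2814]
eef_rot: [-180.0, 0.0, -90.3]
contact_force: [-0.4, 0.1, -0.1]
gripper_width: 0.0501
```

```bash
python3 - <<'E'
from h import *
c=snap('wrist','w1.png')
for n in ['wrist']:
    for l in ['bin_hinge','bin_bar','fork_left','fork_right']:
        print(l,[(np.round(d['location'],4).tolist(),round(d['p'],2)) for d in spotter.tip_of(n,l)][:4])
W=world(c); m=(W[...,2]>.19)&(W[...,2]<.215)&(abs(W[...,0]-.58)<.03)&(abs(W[...,1]+.015)<.07)
print('bar',m.sum(),W[m].min(0),W[m].max(0),np.median(W[m],0))
st()
go((.577,-.016,.28,-91),(.577,-.016,.21,-91))
E
```

```text
bin_hinge [([0.5986, -0.0178, 0.022], 0.69)]
bin_bar [([0.5764, -0.0135, 0.2005], 0.97)]
fork_left []
fork_right [([0.3605, -0.116, -0.0004], 0.67)]
bar 3247 [ 0.56919084 -0.06966628  0.19011656] [0.58328643 0.03982506 0.21292364] [ 0.57466047 -0.01934546  0.20920046]
{'time_s': 4.475, 'joints': [28.4819, 0.9636, -14.1272, -0.0033, -74.9033, -28.4757], 'qd': [0.3496, 0.1813, -0.0607, 0.0102, -0.0669, 0.1232], 'joint_torque': [-0.4396, -31.7228, 30.0733, 7.2042, -0.0139, -0.0067], 'tcp_pos': [0.4938, 0.0497, 0.281], 'eef_rot': [-179.9964, 0.0056, -89.9948], 'contact_force': [-0.1667, -0.1344, -0.2875], 'moment': [0.1561, -0.0182, 0.0006], 'gripper_width': 0.0498}
shift [0.0657, -0.0832, 0.001] turn 0.018 rows 1.7
shift [0.0657, -0.0832, 0.071] turn 0.018 rows 2.0
```

View pics/w1.png

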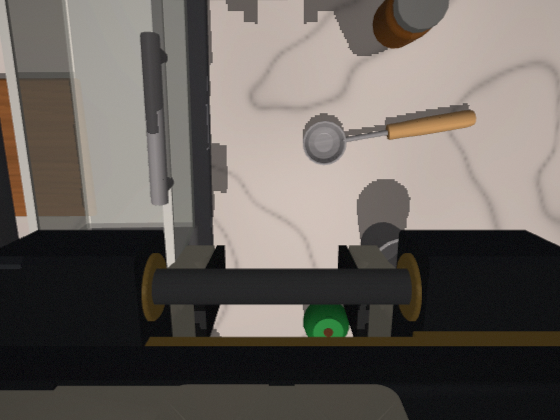

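Emit:
step_arm(motion=[[0.05,0.035,-0.045,0,0.015],[0.05,0.066,-0.083,0.0,0.015],[0.05,0.066,-0.083,0.01,0.015],[0.05,0.066,-0.083,0.045,0.015],[0.05,0.066,-0.083,0.071,0.015]])

```text
time_s: 5.1
tcp_pos: [0.576, -0.016, 0.2083]
eef_rot: [179.9, 0.0, -90.8]
contact_force: [-0.7, 0.2, 1.3]
gripper_width: 0.0501
```

Emit:
step_arm(motion=[[0.022,0,0,0,0],[0.022,0,0,0,0],[0.022,0,0,0,0]], newtons=5)

```text
time_s: 5.48
tcp_pos: [0.5774, -0.0167, 0.2114]
eef_rot: [-179.9, 0.0, -90.9]
contact_force: [-0.1, 0.5, 0.3]
gripper_width: 0.0262
```

```bash
python3 - <<'E'
from h import *
c=snap('wrist','w2.png'); st()
L=[]
for th in (.25,.4,.55,.68): L.append((.5975-.18*np.sin(th)-.004,-.016,.025+.18*np.cos(th)+.005,-91))
go(*L)
E
```

```text
{'time_s': 5.525, 'joints': [17.7374, 11.147, -11.5906, 0.0133, -67.144, -18.6326], 'qd': [-0.2774, 0.1803, -0.3843, -0.1268, 0.0336, -0.0021], 'joint_torque': [0.1018, -44.459, 28.7316, 6.8681, 0.0072, -0.0027], 'tcp_pos': [0.5773, -0.0168, 0.2113], 'eef_rot': [-179.8838, 0.0262, -90.8901], 'contact_force': [-0.7248, 0.0011, -1.0597], 'moment': [0.058, -0.0335, 0.006], 'gripper_width': 0.0242}
shift [-0.0004, 0.0283, 0.0068] turn 0.002 rows 0.5
shift [0.0, 0.0539, 0.0154] turn 0.002 rows 0.9
shift [0.0004, 0.0779, 0.0277] turn 0.002 rows 1.3
shift [0.0007, 0.097, 0.0411] turn 0.002 rows 1.7
```

View pics/w2.png

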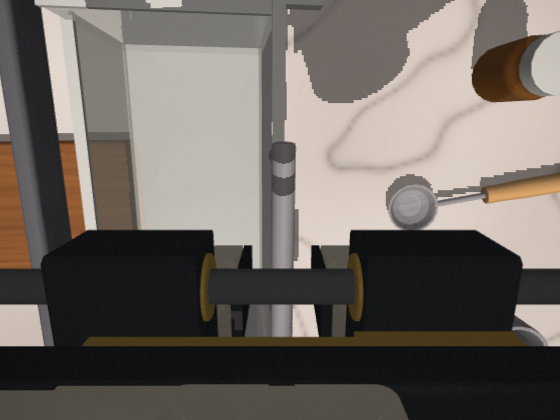

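Emit:
step_arm(motion=[[0.022,0,0.014,0.003,0],[0.022,0,0.028,0.0065,0],[0.022,0,0.04,0.0105,0],[0.022,0,0.054,0.0155,0],[0.022,0,0.066,0.021,0]])

```text
time_s: 6.15
tcp_pos: [0.5096, -0.0162, 0.1887]
eef_rot: [-180.0, 0.0, -90.9]
contact_force: [0.9, 0.7, 0.7]
gripper_width: 0.0217
```

Emit:
step_arm(motion=[[0.022,0,0.012,0.0065,0],[0.022,0,0.022,0.013,0],[0.022,0,0.032,0.02,0],[0.022,0,0.032,0.02,0]])

```text
time_s: 6.65
tcp_pos: [0.4777, -0.0157, 0.1684]
eef_rot: [179.9, -0.0, -90.9]
contact_force: [-0.2, 0.7, -0.1]
gripper_width: 0.0221
```

```bash
python3 - <<'E'
from h import *
c=snap('wrist','w3.png'); st()
E
```

```text
{'time_s': 6.7, 'joints': [21.7529, 3.5464, -26.4461, 0.0111, -60.016, -22.6509], 'qd': [-0.2365, 0.3447, 1.3235, 0.3037, -0.1565, 0.1663], 'joint_torque': [0.0327, -32.2582, 26.2179, 6.2524, -0.007, -0.0332], 'tcp_pos': [0.4786, -0.0156, 0.1689], 'eef_rot': [179.9958, -0.0122, -90.8925], 'contact_force': [0.4163, 0.3929, 0.3907], 'moment': [0.0988, -0.0904, -0.018], 'gripper_width': 0.0224}
```

View pics/w3.png

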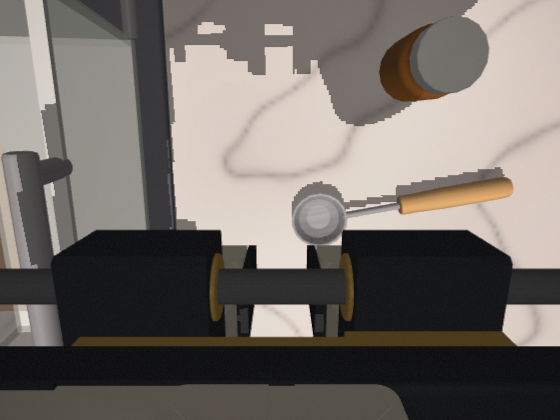

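```bash
python3 - <<'E'
from h import *
c=snap('scene','s1.png'); t=capture('top')
for n in ['wrist','scene','top']:
    print(n,[(np.round(d['location'],4).tolist(),round(d['p'],2)) for d in spotter.tip_of(n,'bin_bar')][:4])
im=cv2.imread('pics/s1.png'); cv2.imwrite('pics/s1c.png',cv2.resize(im[150:320,160:390],(800,590),interpolation=cv2.INTER_CUBIC))
E
```

```text
wrist []
scene [([0.5767, -0.014, 0.2042], 0.94)]
top [([0.5777, -0.0164, 0.2035], 0.55)]
```

View pics/s1c.png

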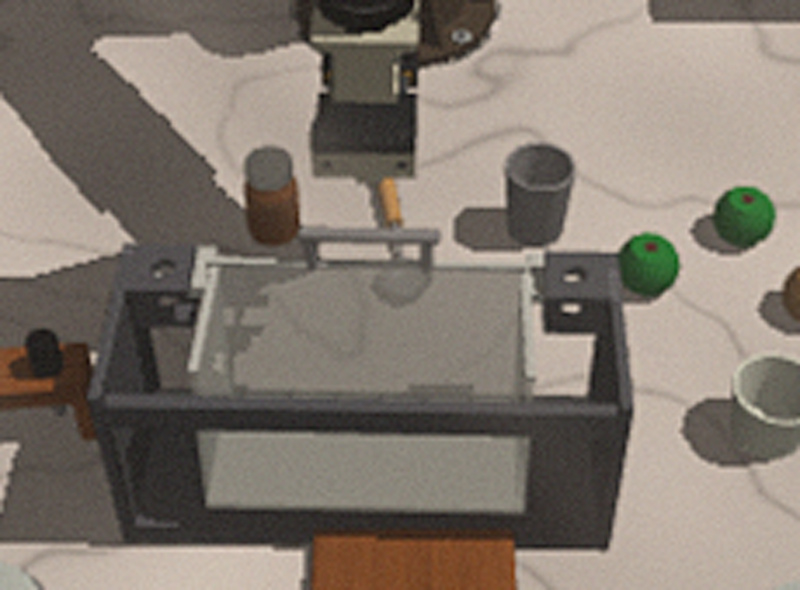

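```bash
python3 - <<'E'
from h import *
print(r.tip_extent, [a for a in dir(r) if a[0]!='_'])
c=capture('scene'); W=world(c)
m=(abs(W[...,0]-.4786)<.04)&(abs(W[...,1]+.0156)<.04)&(W[...,2]>.1)
print(W[m].min(0),W[m].max(0), np.percentile(W[m][:,2],[1,5,50]))
c=capture('wrist');W=world(c)
m=(W[...,2]>.1)&(c['z_map']>0)
v,u=np.nonzero(m)
for (a,b) in [(235,320),(320,320),(28,200),(28,300),(345,280)]:
    print((a,b),W[b,a].round(3))
go((.4786,-.016,.29,-90.9),(.576,-.016,.29,-90.9))
E
```

```text
0.019 ['Unreachable', 'get_state', 'tip_extent']
[ 0.43876913 -0.05559816  0.19105936] [0.5185982  0.02439235 0.63178081] [0.26330721 0.2766549  0.52316035]
(235, 320) [ 0.493 -0.018  0.24 ]
(320, 320) [ 0.466 -0.015  0.236]
(28, 200) [ 0.574 -0.052  0.209]
(28, 300) [ 0.533 -0.044  0.274]
(345, 280) [ 0.464 -0.047  0.273]
shift [0.0004, 0.0003, -0.121] turn -0.0 rows 1.9
shift [-0.0012, -0.097, -0.121] turn -0.0 rows 2.5
```

```bash
python3 - <<'E'
from h import *
c=capture('wrist');W=world(c)
for p in [(.4786,-.0156,.169),(.4786,-.0156,.15),(.4896,-.0156,.15),(.4676,-.0156,.15),(.4896,-.0156,.19)]: print(p,np.round(proj(c,p)))
print(np.round(c['pose'],3))
# scan column 240
for v in range(240,345,8): print(v,W[v,240].round(3),W[v,225].round(3))
im=cv2.cvtColor(c['image'],cv2.COLOR_RGB2BGR); cv2.imwrite('pics/w4.png',cv2.resize(im[220:420,150:420],(800,592)))
s=capture('scene'); im=cv2.cvtColor(s['image'],cv2.COLOR_RGB2BGR)
print(np.round(proj(s,(.4786,-.0156,.169))),np.round(proj(s,(.4786,-.0156,.15))))
cv2.imwrite('pics/s2.png',cv2.resize(im[120:240,200:340],(800,686)))
E
```

```text
(0.4786, -0.0156, 0.169) [281. 250.]
(0.4786, -0.0156, 0.15) [281. 238.]
(0.4896, -0.0156, 0.15) [261. 238.]
(0.4676, -0.0156, 0.15) [301. 238.]
(0.4896, -0.0156, 0.19) [257. 267.]
[[-1.     0.015  0.004  0.478]
 [ 0.015  0.969  0.245 -0.082]
 [-0.     0.245 -0.969  0.348]
 [ 0.     0.     0.     1.   ]]
240 [0.519 0.036 0.001] [0.534 0.035 0.001]
248 [ 0.496 -0.028  0.198] [ 0.502 -0.028  0.2  ]
256 [ 0.495 -0.028  0.208] [ 0.501 -0.028  0.207]
264 [ 0.495 -0.025  0.21 ] [ 0.499 -0.028  0.217]
272 [ 0.487 -0.048  0.271] [ 0.491 -0.048  0.271]
280 [ 0.487 -0.047  0.272] [ 0.49  -0.047  0.272]
288 [ 0.487 -0.046  0.274] [ 0.49  -0.046  0.273]
296 [ 0.487 -0.044  0.274] [ 0.49  -0.044  0.273]
304 [ 0.487 -0.041  0.272] [ 0.491 -0.041  0.271]
312 [ 0.492 -0.019  0.236] [ 0.494 -0.03   0.256]
320 [ 0.492 -0.016  0.236] [ 0.493 -0.029  0.258]
328 [ 0.492 -0.013  0.235] [ 0.493 -0.028  0.26 ]
336 [ 0.492 -0.011  0.237] [ 0.493 -0.026  0.26 ]
344 [ 0.486 -0.04   0.285] [ 0.489 -0.04   0.285]
[266. 201.] [266. 206.]
```

View pics/w4.png

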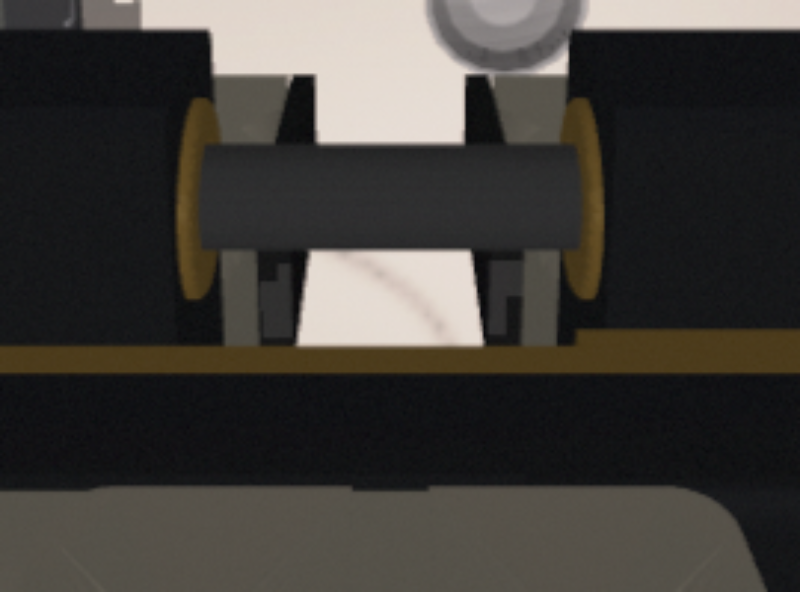

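View pics/s2.png

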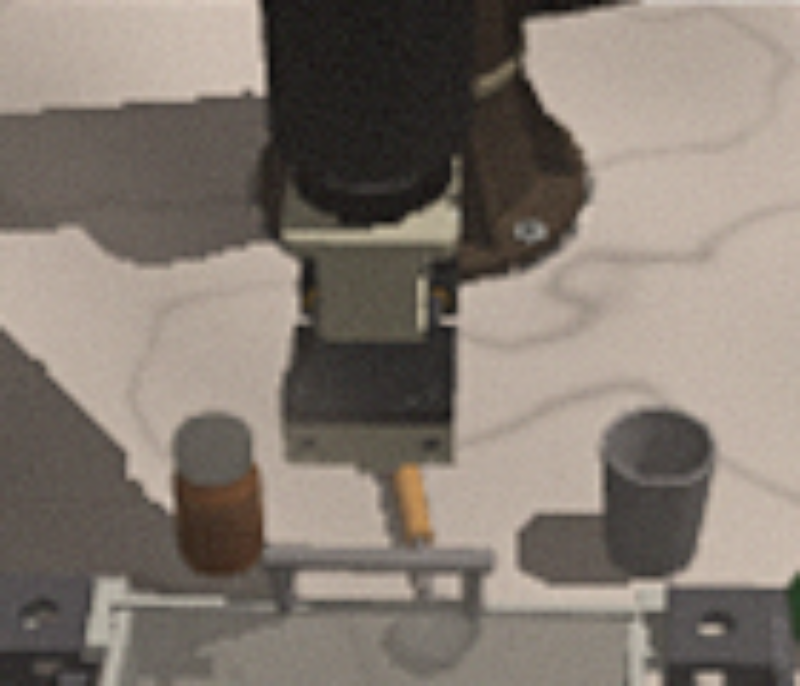

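```bash
python3 - <<'E'
from h import *
s=capture('scene');W=world(s)
for v in range(170,206,3): print(v,W[v,255].round(3),W[v,265].round(3),W[v,275].round(3))
w=capture('wrist');Ww=world(w)
for v in range(232,272,4): print(v,Ww[v,255].round(3),Ww[v,248].round(3),Ww[v,235].round(3))
E
```

```text
170 [ 0.495 -0.042  0.299] [ 0.53  -0.013  0.327] [0.465 0.012 0.275]
173 [ 0.515 -0.041  0.305] [ 0.531 -0.014  0.318] [0.47  0.012 0.269]
176 [ 0.528 -0.04   0.306] [ 0.53  -0.014  0.307] [0.485 0.012 0.27 ]
179 [ 0.532 -0.04   0.299] [ 0.531 -0.014  0.298] [0.506 0.012 0.277]
182 [ 0.54  -0.04   0.296] [ 0.542 -0.014  0.297] [0.516 0.012 0.275]
185 [ 0.553 -0.039  0.296] [ 0.554 -0.014  0.297] [0.549 0.012 0.293]
188 [ 0.566 -0.039  0.297] [ 0.567 -0.013  0.298] [0.565 0.012 0.296]
191 [ 0.574 -0.039  0.294] [ 0.575 -0.013  0.295] [0.574 0.012 0.294]
194 [ 0.577 -0.039  0.286] [ 0.576 -0.013  0.286] [0.578 0.012 0.288]
197 [ 0.569 -0.04   0.269] [ 0.569 -0.014  0.269] [0.569 0.012 0.269]
200 [ 0.57  -0.04   0.259] [ 0.57  -0.014  0.259] [0.568 0.012 0.257]
203 [ 0.304 -0.061 -0.003] [ 0.306 -0.026 -0.001] [ 0.3    0.009 -0.006]
232 [0.504 0.028 0.001] [0.511 0.028 0.001] [0.524 0.027 0.001]
236 [ 0.505  0.032 -0.   ] [0.511 0.032 0.   ] [0.524 0.031 0.002]
240 [0.505 0.036 0.   ] [0.511 0.036 0.   ] [0.524 0.036 0.   ]
244 [0.505 0.04  0.002] [ 0.512  0.04  -0.   ] [ 0.524  0.04  -0.   ]
248 [ 0.49  -0.026  0.194] [ 0.493 -0.026  0.194] [ 0.498 -0.028  0.198]
252 [ 0.489 -0.026  0.198] [ 0.492 -0.027  0.2  ] [ 0.497 -0.028  0.204]
256 [ 0.489 -0.024  0.199] [ 0.492 -0.026  0.203] [ 0.496 -0.028  0.209]
260 [ 0.489 -0.023  0.199] [ 0.492 -0.026  0.208] [ 0.496 -0.028  0.212]
264 [ 0.489 -0.021  0.201] [ 0.491 -0.026  0.212] [ 0.496 -0.026  0.212]
268 [ 0.484 -0.048  0.268] [ 0.486 -0.048  0.268] [ 0.477 -0.082  0.348]
```

Emit:
step_arm(motion=[[0.05,0,0,-0.06,0],[0.05,0,-0.03,-0.1,0],[0.05,0,-0.08,-0.1,0],[0.05,0,-0.098,-0.1,0],[0.05,0,-0.098,-0.09,0]])

```text
time_s: 7.88
tcp_pos: [0.5773, -0.0173, 0.2579]
eef_rot: [179.9, -0.0, -91.0]
contact_force: [-1.1, 0.2, -0.6]
gripper_width: 0.0499
```

Emit:
step_arm(motion=[[0.05,0,0,0.02,0],[0.05,0,0,0.045,0],[0.05,0,0,0.06,0],[0.05,0,0,0.07,0],[0.05,0,0,0.07,0]])

```text
time_s: 8.5
tcp_pos: [0.5762, -0.0172, 0.1886]
eef_rot: [180.0, -0.0, -90.9]
contact_force: [0.0, 0.7, 0.2]
gripper_width: 0.0502
```

```bash
python3 - <<'E'
from h import *
w=snap('wrist','w5.png');st();Ww=world(w)
for (u,v) in [(280,200),(280,160)]+[(220,v) for v in range(240,270,6)]: print(u,v,Ww[v,u].round(3))
s=capture('scene'); im=cv2.cvtColor(s['image'],cv2.COLOR_RGB2BGR)
cv2.imwrite('pics/s3.png',cv2.resize(im[150:270,200:340],(800,686)))
E
```

```text
{'time_s': 8.55, 'joints': [17.7161, 12.036, -13.4209, 0.0141, -64.5287, -18.6293], 'qd': [0.0063, -0.335, 0.8925, 0.1713, -0.1763, -0.0218], 'joint_torque': [0.0053, -44.5753, 27.4655, 6.5493, 0.0565, -0.0024], 'tcp_pos': [0.5767, -0.0172, 0.1893], 'eef_rot': [-179.9823, -0.0075, -90.9071], 'contact_force': [0.3581, -0.2387, 0.93], 'moment': [0.1171, -0.0359, -0.0068], 'gripper_width': 0.0501}
280 200 [ 0.576 -0.048  0.21 ]
280 160 [ 0.576 -0.065  0.21 ]
220 240 [0.634 0.03  0.032]
220 246 [ 0.603 -0.028  0.212]
220 252 [ 0.601 -0.028  0.219]
220 258 [ 0.601 -0.027  0.223]
220 264 [ 0.601 -0.024  0.223]
```

View pics/w5.png

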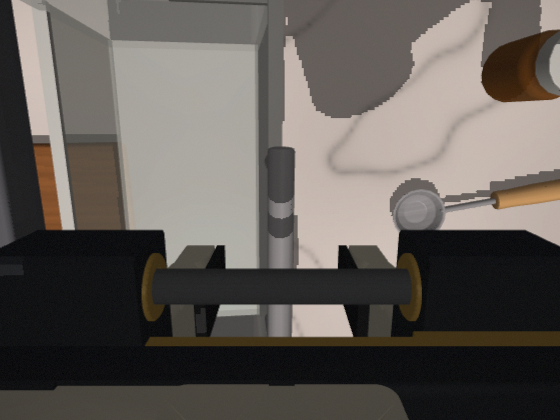

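View pics/s3.png

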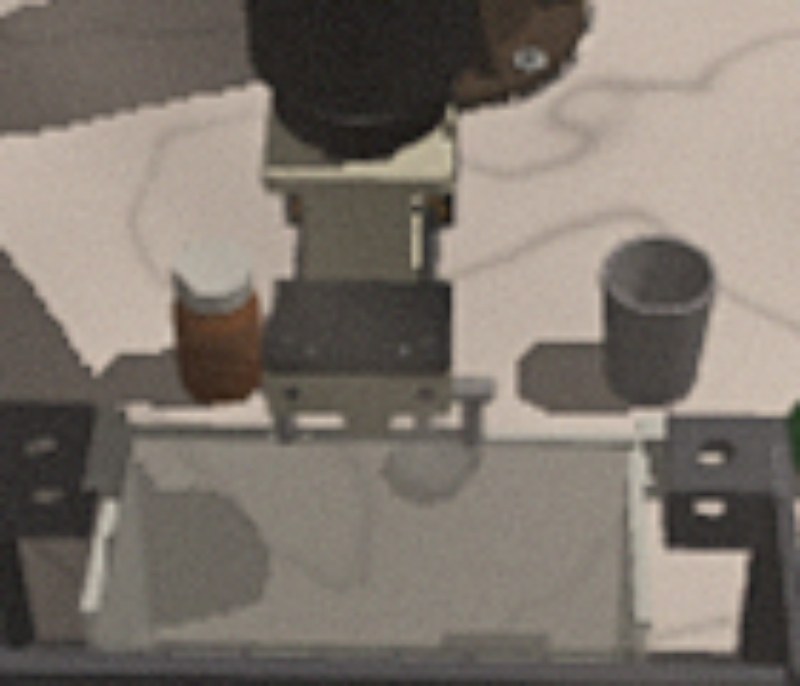

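```bash
python3 - <<'E'
from h import *
s=capture('scene');W=world(s)
for z in (.15,.17,.19,.21,.23): print(z,np.round(proj(s,(.603,-.017,z))),np.round(proj(s,(.625,-.017,z))))
for v in range(210,232,2): print(v,W[v,262].round(3),W[v,270].round(3))
E
```

```text
0.15 [265. 237.] [264. 243.]
0.17 [264. 232.] [264. 238.]
0.19 [264. 227.] [264. 233.]
0.21 [264. 222.] [264. 228.]
0.23 [264. 217.] [264. 223.]
210 [ 0.666 -0.018  0.316] [0.667 0.001 0.317]
212 [ 0.674 -0.017  0.318] [0.671 0.001 0.314]
214 [ 0.672 -0.018  0.309] [0.676 0.001 0.314]
216 [ 0.672 -0.018  0.302] [0.673 0.001 0.304]
218 [ 0.667 -0.018  0.291] [0.667 0.001 0.291]
220 [ 0.667 -0.018  0.284] [0.667 0.001 0.284]
222 [ 0.667 -0.019  0.277] [0.669 0.001 0.279]
224 [ 0.618 -0.022  0.219] [ 0.402 -0.007 -0.007]
226 [ 0.622 -0.022  0.215] [ 0.585 -0.002  0.176]
228 [ 0.588 -0.024  0.172] [ 0.585 -0.002  0.168]
230 [ 0.586 -0.024  0.162] [ 0.587 -0.002  0.162]
```

Emit:
step_arm(motion=[[0.05,0,0,0.01,0],[0.05,0,0,0.021,0],[0.05,0,0,0.021,0]])

```text
time_s: 9.02
tcp_pos: [0.5758, -0.0174, 0.1665]
eef_rot: [179.9, -0.0, -90.9]
contact_force: [-0.6, -0.0, 0.2]
gripper_width: 0.0497
```

Emit:
step_arm(motion=[[0.005,0,0,0,0],[0.005,0,0,0,0],[0.005,0,0,0,0],[0.005,0,0,0,0]], newtons=10)

```text
time_s: 9.52
tcp_pos: [0.5768, -0.0172, 0.1681]
eef_rot: [-180.0, 0.0, -90.9]
contact_force: [-0.0, 0.1, 0.5]
gripper_width: 0.0153
```

```bash
python3 - <<'E'
from h import *
st()
E
```

```text
{'time_s': 9.525, 'joints': [17.7109, 12.9733, -15.1127, 0.0003, -61.8955, -18.6277], 'qd': [-0.0245, -0.0149, 0.016, -0.1186, 0.1451, 0.0595], 'joint_torque': [0.0008, -45.9986, 27.5251, 6.5719, 0.0103, -0.0], 'tcp_pos': [0.5768, -0.0172, 0.1681], 'eef_rot': [-179.9824, 0.0056, -90.9167], 'contact_force': [-0.0389, 0.0701, 0.4865], 'moment': [0.0904, -0.019, 0.006], 'gripper_width': 0.0153}
```

Emit:
step_arm(motion=[[0.005,0,0,0,0],[0.005,0,0,0,0],[0.005,0,0,0,0]])

```text
time_s: 9.9
tcp_pos: [0.5768, -0.0172, 0.1681]
eef_rot: [-180.0, 0.0, -90.9]
contact_force: [0.7, 0.9, 0.8]
gripper_width: 0.0116
```

Emit:
step_arm(motion=[[0.005,0,0.012,0.002,0],[0.005,0,0.024,0.0045,0],[0.005,0,0.037,0.0085,0],[0.005,0,0.05,0.013,0],[0.005,0,0.05,0.013,0]])

```text
time_s: 10.52
tcp_pos: [0.524, -0.016, 0.1541]
eef_rot: [179.8, 0.0, -90.9]
contact_force: [-2.7, 5.7, 2.4]
gripper_width: 0.0113
```

Emit:
step_arm(motion=[[0.005,0,0.012,0.006,0],[0.005,0,0.024,0.0125,0],[0.005,0,0.035,0.02,0],[0.005,0,0.046,0.028,0],[0.005,0,0.046,0.028,0]])

```text
time_s: 11.15
tcp_pos: [0.479, -0.0152, 0.1255]
eef_rot: [179.9, 0.0, -90.9]
contact_force: [2.6, 6.1, -6.2]
gripper_width: 0.0113
```

```bash
python3 - <<'E'
from h import *
st()
s=capture('scene'); im=cv2.cvtColor(s['image'],cv2.COLOR_RGB2BGR)
cv2.imwrite('pics/s4.png',cv2.resize(im[150:320,160:390],(800,590)))
for n in ['scene']: print([(np.round(d['location'],4).tolist(),round(d['p'],2)) for d in spotter.tip_of(n,'bin_bar')])
E
```

```text
{'time_s': 11.15, 'joints': [21.6911, 6.2256, -29.7672, -0.1099, -54.1032, -22.5622], 'qd': [-0.183, 0.4994, 0.6229, -0.2189, -0.9188, 0.2119], 'joint_torque': [-2.7091, -37.3069, 23.9773, 7.6492, -1.6863, -0.0488], 'tcp_pos': [0.479, -0.0152, 0.1255], 'eef_rot': [179.8772, 0.0452, -90.9356], 'contact_force': [2.6063, 6.1419, -6.2147], 'moment': [2.1711, -1.1334, -0.0186], 'gripper_width': 0.0113}
[([0.4769, -0.0128, 0.1591], 0.79), ([0.5949, -0.0106, 0.0284], 0.3), ([0.6083, -0.3427, 0.0892], 0.3)]
```

View pics/s4.png

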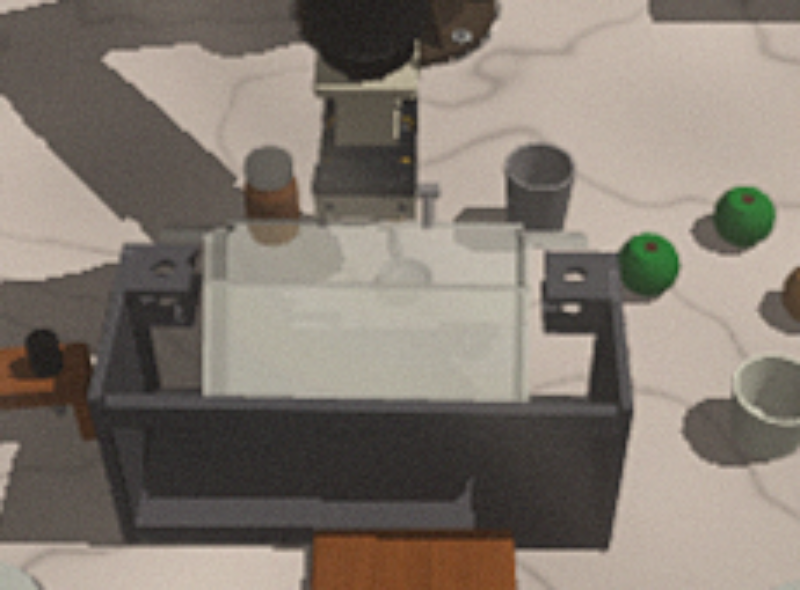

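Emit:
step_arm(motion=[[0.035,0,0,0,0],[0.035,0,0,0,0],[0.035,0,0,0,0],[0.035,0,0,-0.02,0],[0.035,0,0,-0.06,0]])

```text
time_s: 11.88
tcp_pos: [0.4792, -0.0162, 0.1862]
eef_rot: [179.8, -0.1, -90.9]
contact_force: [0.6, -0.6, 0.1]
gripper_width: 0.0348
```

Emit:
step_arm(motion=[[0.08,0,0,-0.05,0],[0.08,0,0,-0.1,0],[0.08,0,0,-0.1,0]])

```text
time_s: 12.25
tcp_pos: [0.4825, -0.0156, 0.2911]
eef_rot: [-179.6, 0.1, -90.9]
contact_force: [0.3, 0.1, -0.3]
gripper_width: 0.0594
```

```bash
python3 - <<'E'
from h import *
st()
for n in ['scene','top']:
    c=snap(n,n+'5.png')
    for l in ['bin_bar','bin_in','ball_large_mid','ball_small_mid','spiral_mid','foot_toy_mid']:
        print(n,l,[(np.round(d['location'],4).tolist(),round(d['p'],2)) for d in spotter.tip_of(n,l)])
go((.478,.388,.20,-91),(.476,-.416,.2,-91))
E
```

```text
{'time_s': 12.25, 'joints': [21.6216, -0.9718, -14.8098, 0.0779, -75.7621, -22.5531], 'qd': [0.1064, 1.9716, -5.1589, -1.9359, 2.6839, 0.1395], 'joint_torque': [-0.0566, -30.4513, 32.1648, 7.7799, -0.6751, -0.0016], 'tcp_pos': [0.4825, -0.0156, 0.2911], 'eef_rot': [-179.6017, 0.0835, -90.9124], 'contact_force': [0.2831, 0.0526, -0.3481], 'moment': [0.0636, -0.0285, -0.0339], 'gripper_width': 0.0594}
scene bin_bar [([0.4765, -0.011, 0.1566], 0.73)]
scene bin_in [([0.6083, -0.3431, 0.0878], 0.32)]
scene ball_large_mid [([0.5143, 0.5656, 0.0217], 0.75), ([0.4388, 0.2402, 0.0243], 0.68), ([0.3755, 0.343, 0.0226], 0.67), ([0.477, 0.3902, 0.025], 0.58), ([0.4754, -0.4156, 0.0296], 0.42)]
scene ball_small_mid []
scene spiral_mid [([0.4738, -0.4146, 0.0312], 0.72), ([0.3667, 0.1446, 0.0012], 0.39)]
scene foot_toy_mid [([0.598, -0.2774, 0.0861], 0.36)]
top bin_bar []
top bin_in [([0.6419, -0.0148, 0.0649], 0.93)]
top ball_large_mid [([0.5181, 0.569, 0.0219], 0.79), ([0.4759, 0.3872, 0.0276], 0.52), ([0.3721, 0.3443, 0.0252], 0.4)]
top ball_small_mid []
top spiral_mid [([0.3662, 0.1416, -0.0042], 0.6), ([0.4767, -0.4191, 0.0317], 0.58)]
top foot_toy_mid [([0.5995, 0.1443, 0.1867], 0.74)]
shift [-0.4035, 0.0091, 0.0868] turn 0.001 rows 6.6
shift [0.4004, -0.0017, 0.0869] turn 0.001 rows 6.6
```

View pics/top5.png

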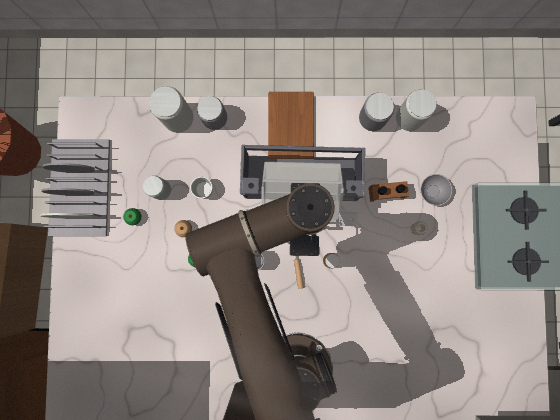

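Emit:
step_arm(motion=[[0.0876,-0.06,0,0.02,-0.18],[0.0876,-0.12,0,0.04,-0.36],[0.0876,-0.18,0,0.06,-0.54],[0.0876,-0.24,0.004,0.08,-0.72],[0.0876,-0.3,0.007,0.09,-0.9]])

```text
time_s: 13.58
tcp_pos: [0.4779, 0.2846, 0.1963]
eef_rot: [179.9, 0.0, -39.0]
contact_force: [1.2, -1.1, 0.2]
gripper_width: 0.0875
```

```bash
python3 - <<'E'
from h import *
st()
go((.477,.3885,.12,0),(.477,.3885,.04,0))
E
```

```text
{'time_s': 13.575, 'joints': [50.9456, 9.8206, -15.2784, -0.0006, -64.951, 0.0474], 'qd': [38.0312, 24.3272, 18.9875, 0.5466, 6.3622, 44.0871], 'joint_torque': [-2.7853, -45.3894, 25.7403, 6.2389, -0.1392, -1.3397], 'tcp_pos': [0.4779, 0.2846, 0.1963], 'eef_rot': [179.95, 0.0006, -39.0072], 'contact_force': [1.2467, -1.13, 0.2313], 'moment': [-0.0108, -0.2205, 0.0465], 'gripper_width': 0.0875}
shift [-0.0661, -0.0803, 0.0762] turn -0.681 rows 3.6
shift [-0.0661, -0.0803, 0.1562] turn -0.681 rows 3.6
```

Emit:
step_arm(motion=[[0.0876,-0.02,-0.025,0.01,-0.18],[0.0876,-0.04,-0.05,0.03,-0.36],[0.0876,-0.06,-0.075,0.05,-0.54],[0.0876,-0.066,-0.08,0.07,-0.68],[0.0876,-0.066,-0.08,0.07,-0.68]])

```text
time_s: 14.2
tcp_pos: [0.4773, 0.3863, 0.1253]
eef_rot: [179.8, 0.1, -0.4]
contact_force: [0.8, -0.4, 0.2]
gripper_width: 0.0875
```

```bash
python3 - <<'E'
from h import *
st()
w=snap('wrist','w6.png')
print([(np.round(d['location'],4).tolist(),round(d['p'],2)) for d in spotter.tip_of('wrist','ball_large_mid')],[(np.round(d['location'],4).tolist(),round(d['p'],2)) for d in spotter.tip_of('wrist','ball_small_mid')])
W=world(w); m=(np.hypot(W[...,0]-.477,W[...,1]-.3885)<.045)&(W[...,2]>.01)&(W[...,2]<.06)
P=W[m]; print(P.min(0),P.max(0),P.mean(0))
go((.477,.3885,.04,0))
E
```

```text
{'time_s': 14.2, 'joints': [57.1773, 18.5551, -13.3727, -0.0209, -58.2923, 32.4305], 'qd': [-0.8117, -2.1271, 1.3346, 0.7016, -1.3102, -4.1807], 'joint_torque': [0.6377, -51.3354, 26.2981, 6.1544, 0.4727, 1.1343], 'tcp_pos': [0.4773, 0.3863, 0.1253], 'eef_rot': [179.8238, 0.133, -0.4035], 'contact_force': [0.7873, -0.4364, 0.1678], 'moment': [-0.1275, 0.0025, -0.0465], 'gripper_width': 0.0875}
[([0.5155, 0.5669, 0.0227], 0.86), ([0.3695, 0.3377, 0.023], 0.82), ([0.4389, 0.2439, 0.0245], 0.71), ([0.4739, 0.3855, 0.024], 0.62)] []
[0.44685587 0.3584458  0.02297348] [0.50509024 0.41785967 0.04987826] [0.47977084 0.38830088 0.0431724 ]
shift [-0.0018, -0.0018, 0.0882] turn -0.01 rows 1.4
```

View pics/w6.png

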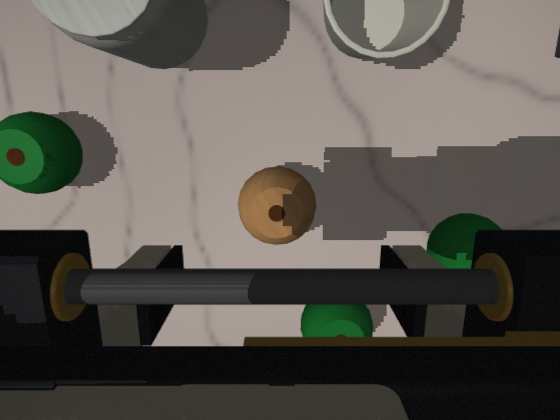

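Emit:
step_arm(motion=[[0.0876,-0.001,-0.002,0.04,-0.005],[0.0876,-0.001,-0.002,0.085,-0.005],[0.0876,-0.001,-0.002,0.085,-0.005]])

```text
time_s: 14.72
tcp_pos: [0.4762, 0.3865, 0.0404]
eef_rot: [179.8, 0.2, -0.3]
contact_force: [-0.1, -0.5, 1.2]
gripper_width: 0.0875
```

```bash
python3 - <<'E'
from h import *
st()
w=snap('wrist','w7.png')
W=world(w)
for v in range(235,270,4): print(v,W[v,150].round(3),W[v,165].round(3),W[v,410].round(3))
s=capture('scene');W=world(s)
m=(abs(W[...,0]-.477)<.03)&(abs(W[...,1]-.388)<.08)&(W[...,2]>.052)&(W[...,2]<.13)
print(np.percentile(W[m][:,2],[0,2,10]),W[m].min(0),W[m].max(0))
im=cv2.cvtColor(s['image'],cv2.COLOR_RGB2BGR); cv2.imwrite('pics/s7.png',cv2.resize(im[150:270,330:470],(800,686)))
E
```

```text
{'time_s': 14.725, 'joints': [57.2742, 23.5916, -18.5349, -0.034, -48.1562, 32.4954], 'qd': [0.0875, -2.5581, 3.7143, 1.5334, -2.5485, 0.3655], 'joint_torque': [0.1508, -54.1269, 22.0957, 5.1757, 0.869, -0.0106], 'tcp_pos': [0.4762, 0.3865, 0.0404], 'eef_rot': [179.7751, 0.1732, -0.2535], 'contact_force': [-0.1423, -0.5392, 1.2298], 'moment': [-0.0585, -0.0367, 0.01], 'gripper_width': 0.0875}
235 [0.471 0.465 0.001] [0.471 0.456 0.001] [ 0.469  0.306 -0.001]
239 [0.468 0.465 0.001] [0.468 0.456 0.   ] [ 0.467  0.306 -0.   ]
243 [ 0.465  0.466 -0.001] [0.465 0.456 0.001] [ 0.464  0.306 -0.   ]
247 [0.487 0.441 0.068] [0.487 0.435 0.068] [0.486 0.331 0.068]
251 [0.488 0.439 0.074] [0.487 0.434 0.073] [0.487 0.333 0.074]
255 [0.487 0.438 0.078] [0.486 0.433 0.075] [0.487 0.334 0.078]
259 [0.488 0.436 0.084] [0.486 0.432 0.078] [0.487 0.336 0.083]
263 [0.486 0.436 0.083] [0.487 0.43  0.084] [0.485 0.336 0.083]
267 [0.485 0.436 0.085] [0.486 0.43  0.087] [0.484 0.336 0.082]
[0.05858353 0.06485313 0.06919943] [0.46648971 0.32441654 0.05858353] [0.49467081 0.45135427 0.12810009]
```

View pics/s7.png

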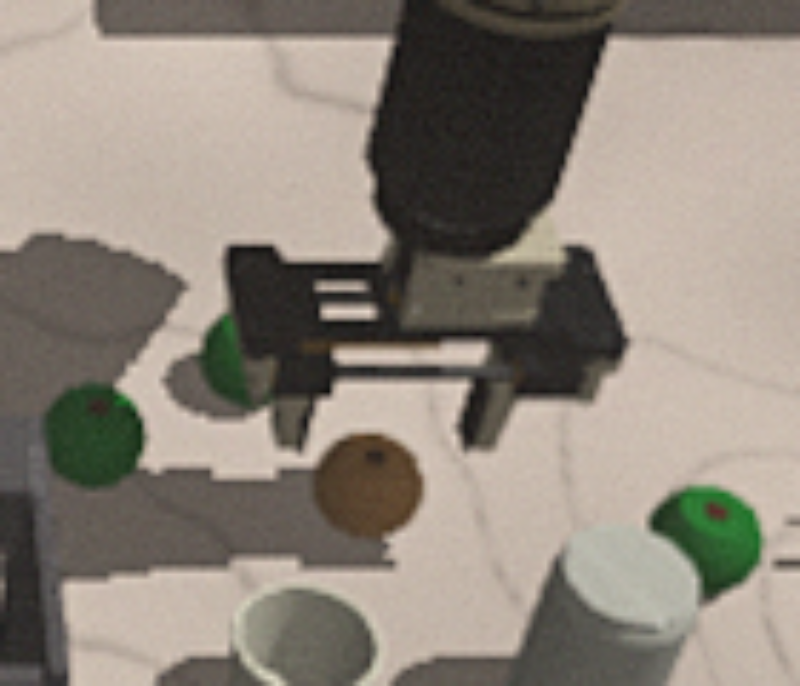

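Emit:
step_arm(motion=[[0.0876,0,-0.0015,0.025,0],[0.0876,0,-0.0015,0.045,0],[0.0876,0,-0.0015,0.055,0],[0.0876,0,-0.0015,0.055,0]])

```text
time_s: 15.32
tcp_pos: [0.4778, 0.3906, -0.0117]
eef_rot: [-180.0, -0.0, -0.1]
contact_force: [0.4, 0.7, 0.7]
gripper_width: 0.0875
```

Emit:
step_arm(motion=[[0.03,0,0,0,0],[0.03,0,0,0,0],[0.03,0,0,0,0],[0.03,0,0,0,0],[0.03,0,0,0,0]], newtons=15)

```text
time_s: 15.95
tcp_pos: [0.4774, 0.3902, -0.0124]
eef_rot: [-180.0, -0.0, -0.1]
contact_force: [-1.4, -0.8, 4.8]
gripper_width: 0.0584
```

Emit:
step_arm(motion=[[0.03,0,0,0,0],[0.03,0,0,-0.03,0],[0.03,0,0,-0.08,0],[0.03,0,0,-0.14,0],[0.03,0,0,-0.2,0]])

```text
time_s: 16.58
tcp_pos: [0.4769, 0.3899, 0.1885]
eef_rot: [180.0, 0.0, -0.1]
contact_force: [0.7, 0.7, -1.4]
gripper_width: 0.0583
```

```bash
python3 - <<'E'
from h import *
st()
w=snap('wrist','w8.png')
go((.477,.3885,.2,0),(.555,-.015,.2,0),(.555,-.015,.104,0))
E
```

```text
{'time_s': 16.575, 'joints': [57.3998, 15.736, -8.548, -0.0192, -65.7643, 32.5008], 'qd': [0.1074, -21.6118, 36.4705, -0.0388, -57.683, -0.0034], 'joint_torque': [-0.4335, -50.5664, 25.9247, 6.7622, 1.4946, -0.0032], 'tcp_pos': [0.4769, 0.3899, 0.1885], 'eef_rot': [179.9687, 0.0407, -0.1073], 'contact_force': [0.6844, 0.6869, -1.4326], 'moment': [0.1758, -0.2001, 0.0031], 'gripper_width': 0.0583}
shift [-0.0032, 0.004, -0.0019] turn -0.001 rows 0.1
shift [0.075, 0.4075, -0.0044] turn -0.001 rows 6.6
shift [0.0742, 0.4082, 0.0916] turn -0.001 rows 6.8
```

View pics/w8.png

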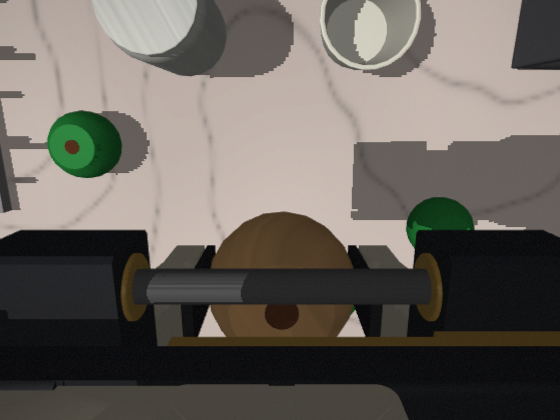

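Emit:
step_arm(motion=[[0.03,0.01,0.055,0,0],[0.03,0.02,0.115,0,0],[0.03,0.034,0.175,0,0],[0.03,0.046,0.235,0,0],[0.03,0.057,0.29,0,0]])

```text
time_s: 17.25
tcp_pos: [0.5336, 0.0981, 0.1867]
eef_rot: [-180.0, 0.0, -0.1]
contact_force: [1.9, 0.9, -0.4]
gripper_width: 0.0582
```

Emit:
step_arm(motion=[[0.03,0.015,0.055,0,0],[0.03,0.023,0.105,0,0],[0.03,0.023,0.105,0,0]])

```text
time_s: 17.62
tcp_pos: [0.5563, -0.008, 0.1863]
eef_rot: [180.0, 0.1, -0.4]
contact_force: [0.5, 1.4, -0.6]
gripper_width: 0.0586
```

```bash
python3 - <<'E'
from h import *
st()
go((.56,-.005,.2,0),(.56,-.005,.10,0))
E
```

```text
{'time_s': 17.625, 'joints': [19.3365, 10.2766, -16.0754, -0.0097, -63.7179, 70.3131], 'qd': [3.1267, -0.2928, -0.1892, -0.4498, 0.2755, -2.428], 'joint_torque': [-1.5294, -43.3147, 28.5933, 6.9837, -0.0039, 0.5929], 'tcp_pos': [0.5563, -0.008, 0.1863], 'eef_rot': [179.9847, 0.0688, -0.3547], 'contact_force': [0.5426, 1.362, -0.6355], 'moment': [0.026, 0.0715, 0.0205], 'gripper_width': 0.0586}
shift [0.0037, -0.003, -0.0137] turn -0.006 rows 0.2
shift [0.0038, -0.003, 0.0863] turn -0.006 rows 1.4
```

Emit:
step_arm(motion=[[0.03,0.004,0,0.03,0],[0.03,0.004,0,0.06,0],[0.03,0.004,0,0.085,0],[0.03,0.004,0,0.085,0]])

```text
time_s: 18.12
tcp_pos: [0.5588, -0.0048, 0.1]
eef_rot: [179.9, 0.3, -0.1]
contact_force: [0.4, -0.4, -0.9]
gripper_width: 0.0584
```

```bash
python3 - <<'E'
from h import *
st()
s=capture('scene');im=cv2.cvtColor(s['image'],cv2.COLOR_RGB2BGR); cv2.imwrite('pics/s9.png',cv2.resize(im[150:320,160:390],(800,590)))
E
```

```text
{'time_s': 18.125, 'joints': [19.5592, 15.2037, -22.0389, -0.0384, -53.0145, 70.3737], 'qd': [-0.205, -1.9129, 2.6986, 1.1046, -1.6776, 0.1167], 'joint_torque': [-0.057, -45.6974, 24.3389, 5.7535, 0.5559, -0.0036], 'tcp_pos': [0.5588, -0.0048, 0.1], 'eef_rot': [179.9424, 0.2524, -0.0904], 'contact_force': [0.4177, -0.3512, -0.8723], 'moment': [-0.0297, 0.0047, -0.0115], 'gripper_width': 0.0584}
```

View pics/s9.png

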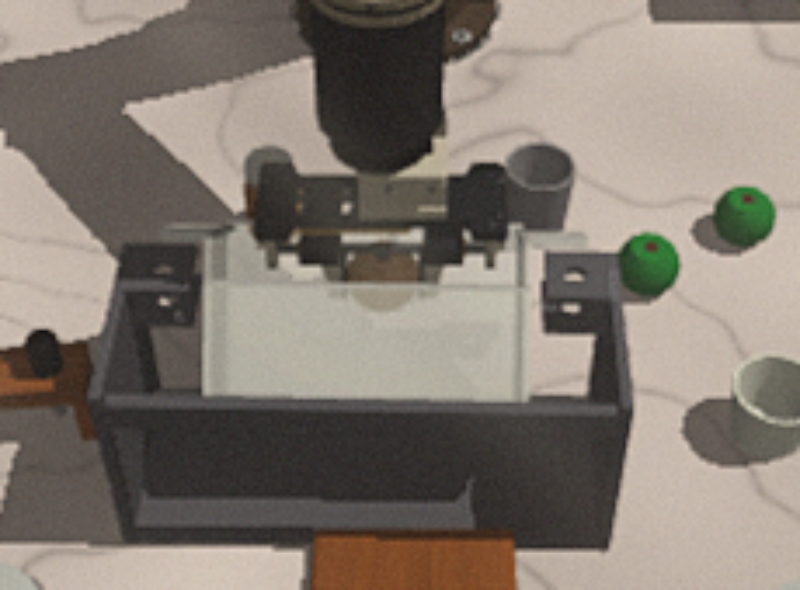

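Ball is inside the bin mouth (scene crop (385,285)). Release, then lift.

Emit:
step_arm(motion=[[0.075,0,0,0,0],[0.075,0,0,0,0],[0.075,0,0,0,0],[0.075,0,0,0,0]])

```text
time_s: 18.68
tcp_pos: [0.5607, -0.005, 0.1026]
eef_rot: [-180.0, -0.0, -0.1]
contact_force: [-0.5, 0.1, 0.1]
gripper_width: 0.0749
```

Emit:
step_arm(motion=[[0.075,0,0,-0.04,0],[0.075,0,0,-0.09,0],[0.075,0,0,-0.12,0],[0.0876,-0.02,0.05,-0.12,0],[0.0876,-0.04,0.11,-0.12,0]])

```text
time_s: 19.3
tcp_pos: [0.5204, -0.1146, 0.2228]
eef_rot: [-180.0, -0.1, 0.0]
contact_force: [0.9, -0.6, -0.7]
gripper_width: 0.0866
```

```bash
python3 - <<'E'
from h import *
st()
s=capture('scene');im=cv2.cvtColor(s['image'],cv2.COLOR_RGB2BGR); cv2.imwrite('pics/s10.png',cv2.resize(im[150:320,160:390],(800,590)))
for n in ['scene']:
  for l in ['ball_large_mid','spiral_mid','bin_in','bin_bar']: print(l,[(np.round(d['location'],4).tolist(),round(d['p'],2)) for d in spotter.tip_of(n,l)])
t=capture('top');W=world(t)
m=(np.hypot(W[...,0]-.476,W[...,1]+.416)<.06)&(W[...,2]>.012)&(W[...,2]<.08); P=W[m]; print(P.min(0),P.max(0),P.mean(0))
l='spiral_mid';print(l,[(np.round(d['location'],4).tolist(),round(d['p'],2)) for d in spotter.tip_of('top',l)])
go((.476,-.416,.2,0),(.476,-.416,.06,0))
E
```

```text
{'time_s': 19.3, 'joints': [8.6737, 6.4295, -15.7669, -0.0033, -67.7308, 81.3541], 'qd': [-50.6559, -7.4351, -9.578, 0.157, 1.518, 49.4226], 'joint_torque': [7.1807, -39.2719, 29.2899, 6.5761, -0.0696, -1.6059], 'tcp_pos': [0.5204, -0.1146, 0.2228], 'eef_rot': [-179.9861, -0.0715, 0.0265], 'contact_force': [0.9428, -0.6233, -0.6716], 'moment': [-0.1849, -0.1421, 0.0252], 'gripper_width': 0.0866}
ball_large_mid [([0.5146, 0.565, 0.0218], 0.65), ([0.3733, 0.3407, 0.022], 0.64), ([0.4397, 0.242, 0.0279], 0.55)]
spiral_mid [([0.5923, -0.1734, 0.188], 0.71), ([0.474, -0.4172, 0.0291], 0.63)]
bin_in []
bin_bar [([0.4772, -0.0114, 0.1592], 0.88)]
[ 0.44292812 -0.45551166  0.01223259] [ 0.51878222 -0.3942214   0.07170338] [ 0.47624519 -0.41579082  0.04821386]
spiral_mid [([0.4756, -0.4184, 0.0319], 0.6)]
shift [-0.0446, 0.3025, 0.0222] turn -0.001 rows 4.9
shift [-0.0446, 0.3025, 0.1622] turn -0.001 rows 5.5
```

View pics/s10.png

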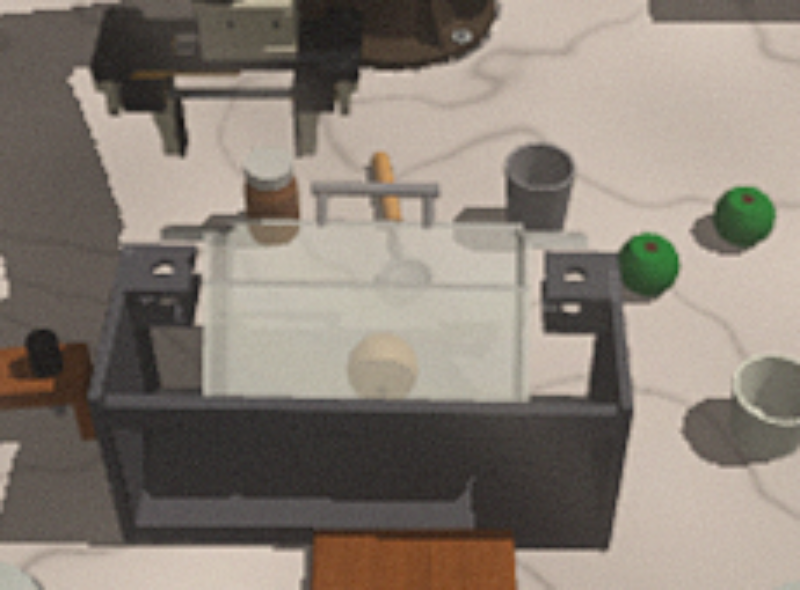

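Emit:
step_arm(motion=[[0.08,-0.01,0.06,0,0],[0.08,-0.02,0.12,0,0],[0.08,-0.03,0.18,0,0],[0.08,-0.038,0.24,0,0],[0.08,-0.044,0.302,0.02,0]])

```text
time_s: 20.27
tcp_pos: [0.4779, -0.415, 0.2044]
eef_rot: [179.9, -0.2, 0.0]
contact_force: [0.9, 0.4, 0.0]
gripper_width: 0.0799
```

Emit:
step_arm(motion=[[0.08,0,0,0.04,0],[0.08,0,0,0.08,0],[0.08,0,0,0.08,0]])

```text
time_s: 20.65
tcp_pos: [0.475, -0.4116, 0.1196]
eef_rot: [-179.8, 0.4, -0.1]
contact_force: [-0.0, -0.1, 0.8]
gripper_width: 0.0799
```

```bash
python3 - <<'E'
from h import *
st()
w=snap('wrist','w11.png')
print([(np.round(d['location'],4).tolist(),round(d['p'],2)) for d in spotter.tip_of('wrist','spiral_mid')])
go((.476,-.417,.06,0),(.476,-.417,-.005,0))
E
```

```text
{'time_s': 20.65, 'joints': [-23.1631, 20.2115, -11.6858, -0.0411, -58.5024, 113.1293], 'qd': [0.2704, -2.8632, 4.0759, 1.6137, -2.4215, 0.0248], 'joint_torque': [-0.4069, -53.2974, 25.2298, 5.8489, 0.7369, -0.0034], 'tcp_pos': [0.475, -0.4116, 0.1196], 'eef_rot': [-179.8109, 0.3539, -0.0548], 'contact_force': [-0.016, -0.1253, 0.7663], 'moment': [-0.0194, -0.008, -0.0179], 'gripper_width': 0.0799}
[([0.4765, -0.4193, 0.0326], 0.95)]
shift [-0.0015, 0.0038, 0.064] turn -0.0 rows 1.0
shift [-0.0015, 0.0037, 0.129] turn -0.0 rows 2.1
```

View pics/w11.png

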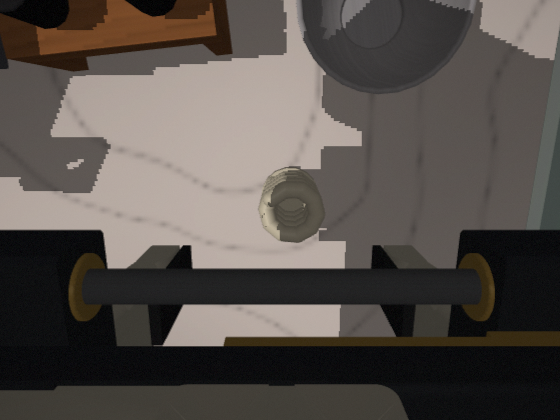

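Emit:
step_arm(motion=[[0.08,0,0.004,0.05,0],[0.08,0,0.005,0.09,0],[0.08,0,0.005,0.125,0],[0.08,0,0.005,0.125,0]])

```text
time_s: 21.25
tcp_pos: [0.4763, -0.4177, -0.0023]
eef_rot: [-180.0, 0.1, -0.1]
contact_force: [-0.5, -0.1, 0.5]
gripper_width: 0.0797
```

Emit:
step_arm(motion=[[0.025,0,0,0,0],[0.025,0,0,0,0],[0.025,0,0,0,0],[0.025,0,0,0,0],[0.025,0,0,0,0]], newtons=12)

```text
time_s: 21.88
tcp_pos: [0.4766, -0.4185, -0.0011]
eef_rot: [180.0, -0.0, -0.1]
contact_force: [-0.8, 2.3, 6.0]
gripper_width: 0.0455
```

Emit:
step_arm(motion=[[0.025,0,0,0,0],[0.025,0,0,-0.03,0],[0.025,0,0,-0.08,0],[0.025,0,0,-0.14,0],[0.025,0,0,-0.2,0]])

```text
time_s: 22.5
tcp_pos: [0.4758, -0.4181, 0.1997]
eef_rot: [-180.0, 0.0, -0.1]
contact_force: [2.1, -0.9, -1.5]
gripper_width: 0.0458
```

```bash
python3 - <<'E'
from h import *
st()
w=snap('wrist','w12.png')
go((.555,-.055,.2,0))
E
```

```text
{'time_s': 22.5, 'joints': [-23.6872, 16.9225, -5.3899, -0.0076, -67.7341, 113.5779], 'qd': [0.1114, -19.9154, 37.195, -0.0047, -56.7514, -0.0245], 'joint_torque': [-0.4132, -52.6501, 26.2501, 6.7368, 1.4667, 0.0045], 'tcp_pos': [0.4758, -0.4181, 0.1997], 'eef_rot': [-179.975, 0.0397, -0.1122], 'contact_force': [2.128, -0.8745, -1.5191], 'moment': [-0.1471, -0.2038, 0.0681], 'gripper_width': 0.0458}
shift [0.0759, -0.3661, 0.0074] turn -0.001 rows 6.0
```

View pics/w12.png

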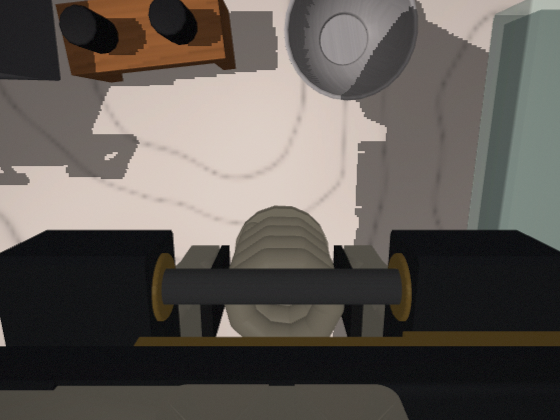

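Emit:
step_arm(motion=[[0.025,0.01,-0.055,0,0],[0.025,0.02,-0.115,0,0],[0.025,0.035,-0.175,0,0],[0.025,0.05,-0.235,0,0],[0.025,0.065,-0.29,0,0]])

```text
time_s: 23.18
tcp_pos: [0.5418, -0.1264, 0.1979]
eef_rot: [-180.0, -0.0, -0.1]
contact_force: [0.8, -1.1, -1.6]
gripper_width: 0.0456
```

Emit:
step_arm(motion=[[0.025,0.012,-0.03,0,0],[0.025,0.018,-0.058,0,0],[0.025,0.018,-0.058,0,0]])

```text
time_s: 23.55
tcp_pos: [0.5601, -0.0688, 0.1976]
eef_rot: [-180.0, 0.0, 0.0]
contact_force: [-0.2, -0.3, -0.6]
gripper_width: 0.0457
```

```bash
python3 - <<'E'
from h import *
st()
go((.56,-.07,.112,0))
E
```

```text
{'time_s': 23.55, 'joints': [12.8532, 10.526, -14.2094, -0.0155, -65.2909, 77.1871], 'qd': [-1.9769, -0.2645, -0.3389, 0.2151, -0.3373, 1.3177], 'joint_torque': [1.087, -43.7178, 28.9841, 6.7471, 0.1591, -0.3515], 'tcp_pos': [0.5601, -0.0688, 0.1976], 'eef_rot': [-179.9921, 0.0288, 0.0338], 'contact_force': [-0.1609, -0.2587, -0.6026], 'moment': [-0.0461, 0.0369, -0.0453], 'gripper_width': 0.0457}
shift [-0.0001, 0.0012, 0.0856] turn 0.001 rows 1.4
```

Emit:
step_arm(motion=[[0.025,0,0.001,0.03,0],[0.025,0,0.001,0.06,0],[0.025,0,0.001,0.085,0],[0.025,0,0.001,0.085,0]])

```text
time_s: 24.05
tcp_pos: [0.5582, -0.0725, 0.1113]
eef_rot: [180.0, 0.2, -0.2]
contact_force: [-0.3, -0.1, 0.6]
gripper_width: 0.0462
```

Emit:
step_arm(motion=[[0.062,0,0,0,0],[0.062,0,0,0,0],[0.062,0,0,0,0],[0.062,0,0,0,0]])

```text
time_s: 24.55
tcp_pos: [0.5607, -0.0699, 0.1144]
eef_rot: [-179.9, -0.1, -0.1]
contact_force: [-3.0, 9.6, 2.9]
gripper_width: 0.062
```

Emit:
step_arm(motion=[[0.062,0,0,-0.04,0],[0.062,0,0,-0.09,0],[0.062,0,0,-0.12,0],[0.0876,-0.06,0,-0.12,0],[0.0876,-0.11,0,-0.12,0]])

```text
time_s: 25.18
tcp_pos: [0.4488, -0.0714, 0.2339]
eef_rot: [-180.0, -0.1, -0.1]
contact_force: [-0.3, -0.4, 0.2]
gripper_width: 0.0768
```

```bash
python3 - <<'E'
from h import *
st()
s=snap('scene','s13full.png');im=cv2.cvtColor(s['image'],cv2.COLOR_RGB2BGR); cv2.imwrite('pics/s13.png',cv2.resize(im[150:320,160:390],(800,590)))
t=snap('top','t13full.png');im=cv2.cvtColor(t['image'],cv2.COLOR_RGB2BGR); cv2.imwrite('pics/t13.png',cv2.resize(im[130:280,200:400],(800,600)))
for n in ['scene','top']:
  for l in ['ball_large_mid','ball_small_mid','foot_toy_mid','spiral_mid','bin_in','bin_bar']: print(n,l,[(np.round(d['location'],4).tolist(),round(d['p'],2)) for d in spotter.tip_of(n,l)])
E
```

```text
{'time_s': 25.175, 'joints': [15.9279, -1.999, -23.1744, -0.0056, -68.7328, 73.9544], 'qd': [13.8148, -41.4835, -41.7165, 0.3047, 0.9042, -13.5856], 'joint_torque': [-2.1999, -20.5205, 30.8292, 6.6942, 0.12, 0.4077], 'tcp_pos': [0.4488, -0.0714, 0.2339], 'eef_rot': [-179.9696, -0.0868, -0.1198], 'contact_force': [-0.2722, -0.4312, 0.193], 'moment': [0.0125, 0.0171, 0.0056], 'gripper_width': 0.0768}
scene ball_large_mid [([0.3739, 0.3415, 0.0241], 0.77), ([0.5987, 0.1459, 0.1856], 0.69), ([0.4411, 0.2437, 0.0233], 0.64), ([0.5999, -0.2794, 0.0884], 0.63), ([0.5132, 0.5684, 0.0235], 0.51)]
scene ball_small_mid []
scene foot_toy_mid [([0.3703, -0.1171, 0.0029], 0.26)]
scene spiral_mid [([0.5991, -0.2777, 0.084], 0.66)]
scene bin_in []
scene bin_bar [([0.4814, -0.0148, 0.1636], 0.85), ([0.6058, -0.3463, 0.0874], 0.75)]
top ball_large_mid [([0.6044, -0.0059, 0.07], 0.81), ([0.5188, 0.5704, 0.0251], 0.72), ([0.3734, 0.3461, 0.0255], 0.71), ([0.4298, 0.2376, 0.0187], 0.57)]
top ball_small_mid [([0.6066, -0.0861, 0.0786], 0.46)]
top foot_toy_mid []
top spiral_mid [([0.6022, -0.0838, 0.078], 0.76)]
top bin_in [([0.6098, 0.321, -0.0021], 0.64), ([0.6464, -0.0161, 0.0643], 0.59)]
top bin_bar [([0.4853, -0.0181, 0.165], 0.61)]
```

View pics/s13.png

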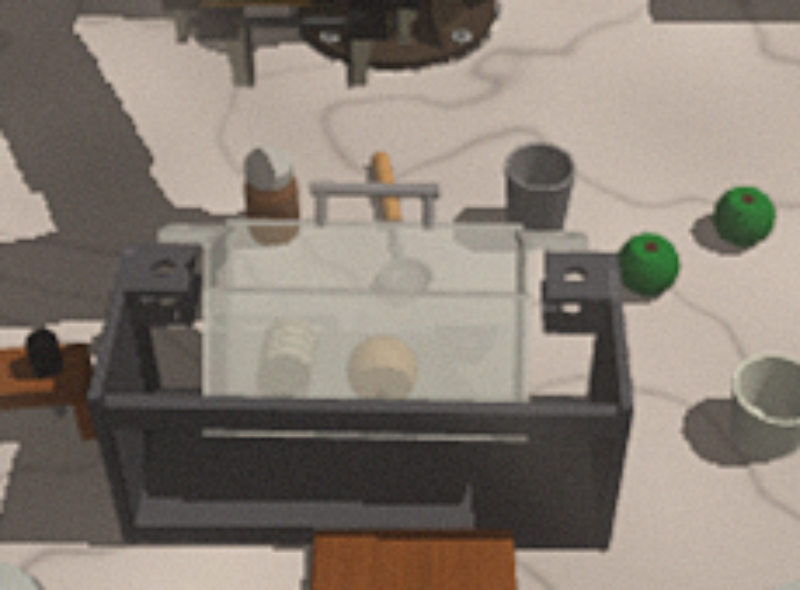

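View pics/t13full.png

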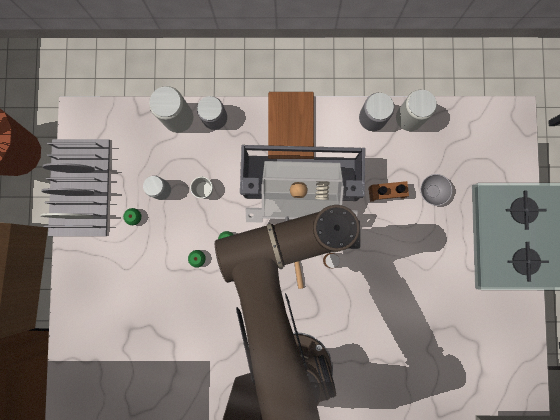

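Emit:
step_arm(motion=[[0.05,0.005,-0.01,0,0.18],[0.05,0.012,-0.02,0,0.36],[0.05,0.02,-0.035,0,0.54],[0.05,0.03,-0.045,0,0.72],[0.05,0.03,-0.054,0,0.9]])

```text
time_s: 26.5
tcp_pos: [0.4806, -0.0169, 0.2327]
eef_rot: [180.0, 0.0, -52.0]
contact_force: [-0.6, 0.8, -0.2]
gripper_width: 0.0505
```

Emit:
step_arm(motion=[[0.05,0,0,0,0.18],[0.05,0,0,0,0.36],[0.05,0,0,0,0.54],[0.05,0,0,0,0.69],[0.05,0,0,0,0.69]])

```text
time_s: 27.12
tcp_pos: [0.4801, -0.0173, 0.233]
eef_rot: [180.0, -0.0, -91.1]
contact_force: [-0.1, -0.5, -0.1]
gripper_width: 0.0501
```

```bash
python3 - <<'E'
from h import *
st()
w=snap('wrist','w14.png');W=world(w)
m=(W[...,2]>.13)&(W[...,2]<.18)&(abs(W[...,0]-.48)<.02)&(abs(W[...,1]+.015)<.08)
print(m.sum(),W[m].min(0),W[m].max(0),np.median(W[m],0))
print([(np.round(d['location'],4).tolist(),round(d['p'],2)) for d in spotter.tip_of('wrist','bin_bar')])
go((.481,-.016,.1255,-91))
E
```

```text
{'time_s': 27.125, 'joints': [21.4638, 0.837, -20.5082, 0.0005, -68.6769, -22.6088], 'qd': [0.0671, 0.0429, 0.0637, 0.0355, -0.0069, 4.7662], 'joint_torque': [-0.013, -30.279, 29.0238, 6.9274, -0.0114, -1.2998], 'tcp_pos': [0.4801, -0.0173, 0.233], 'eef_rot': [179.9797, -0.009, -91.1449], 'contact_force': [-0.1241, -0.5329, -0.1379], 'moment': [0.1113, -0.0719, -0.0153], 'gripper_width': 0.0501}
2999 [ 0.47704388 -0.09482919  0.14066099] [0.49999567 0.02742529 0.17393854] [ 0.48550877 -0.03520687  0.16984436]
[([0.484, -0.0092, 0.1623], 0.64)]
shift [-0.0014, -0.0009, 0.1075] turn -0.0 rows 1.7
```

View pics/w14.png

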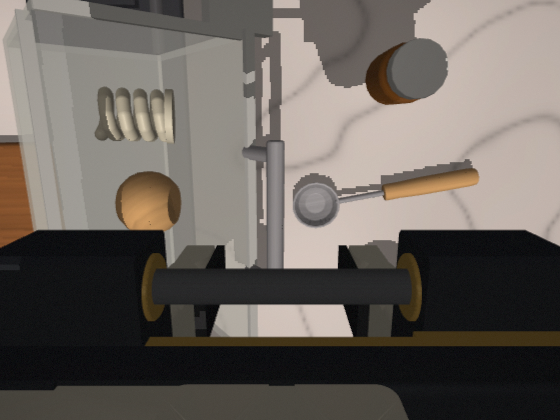

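Emit:
step_arm(motion=[[0.05,-0.001,-0.0045,0.045,0],[0.05,-0.001,-0.0045,0.08,0],[0.05,-0.001,-0.0045,0.106,0],[0.05,-0.001,-0.0045,0.106,0]])

```text
time_s: 27.72
tcp_pos: [0.4832, -0.0169, 0.1255]
eef_rot: [179.8, -0.1, -91.1]
contact_force: [0.3, -1.0, 0.9]
gripper_width: 0.0499
```

Emit:
step_arm(motion=[[0.005,0,0,0,0],[0.005,0,0,0,0],[0.005,0,0,0,0],[0.005,0,0,0,0],[0.005,0,0,0,0]], newtons=10)

```text
time_s: 28.35
tcp_pos: [0.4845, -0.0164, 0.1275]
eef_rot: [-180.0, 0.0, -91.2]
contact_force: [-1.8, -0.1, 3.1]
gripper_width: 0.0117
```

Emit:
step_arm(motion=[[0.005,0,0,0,0],[0.005,0,0,0,0]])

```text
time_s: 28.6
tcp_pos: [0.4845, -0.0164, 0.1274]
eef_rot: [-180.0, 0.0, -91.2]
contact_force: [-1.5, 1.8, 6.1]
gripper_width: 0.0115
```

```bash
python3 - <<'E'
from h import *
st()
th0=np.arcsin((.597-.4835)/.18)
for th in (.6,.5,.4,.3,.2,.1,0): print(th, round(.18*(np.sin(th0)-np.sin(th)),4), round(.18*(np.cos(th)-np.cos(th0)),4))
E
```

```text
{'time_s': 28.6, 'joints': [21.365, 6.5486, -29.133, 0.0019, -54.3131, -22.5622], 'qd': [-0.101, -0.0583, 0.0897, 0.006, 0.084, -0.0203], 'joint_torque': [-0.4621, -32.276, 24.6134, 6.0357, 0.8292, 0.0239], 'tcp_pos': [0.4845, -0.0164, 0.1274], 'eef_rot': [-179.9946, 0.0006, -91.1961], 'contact_force': [-1.4565, 1.8479, 6.1034], 'moment': [0.4336, 0.9161, -0.0056], 'gripper_width': 0.0115}
0.6 0.0119 0.0089
0.5 0.0272 0.0183
0.4 0.0434 0.0261
0.3 0.0603 0.0323
0.2 0.0777 0.0367
0.1 0.0955 0.0394
0 0.1135 0.0403
```

Emit:
step_arm(motion=[[0.005,0,-0.006,-0.0045,0],[0.005,0,-0.012,-0.009,0],[0.005,0,-0.019,-0.0135,0],[0.005,0,-0.027,-0.018,0],[0.005,0,-0.035,-0.022,0]])

```text
time_s: 29.22
tcp_pos: [0.518, -0.0175, 0.149]
eef_rot: [179.8, -0.0, -91.2]
contact_force: [-7.1, 0.5, 5.8]
gripper_width: 0.0113
```

Emit:
step_arm(motion=[[0.005,0,-0.008,-0.004,0],[0.005,0,-0.017,-0.0073,0],[0.005,0,-0.025,-0.0103,0],[0.005,0,-0.034,-0.0127,0],[0.005,0,-0.042,-0.0147,0]])

```text
time_s: 29.85
tcp_pos: [0.5617, -0.0185, 0.1638]
eef_rot: [180.0, -0.0, -91.2]
contact_force: [-3.0, -3.0, 2.8]
gripper_width: 0.0114
```

Emit:
step_arm(motion=[[0.005,0,-0.008,-0.0014,0],[0.005,0,-0.016,-0.0024,0],[0.005,0,-0.022,-0.003,0],[0.005,0,-0.028,-0.0034,0]])

```text
time_s: 30.35
tcp_pos: [0.59, -0.0189, 0.1671]
eef_rot: [180.0, -0.0, -91.2]
contact_force: [-2.9, -3.6, 2.4]
gripper_width: 0.0114
```

```bash
python3 - <<'E'
from h import *
st()
E
```

```text
{'time_s': 30.35, 'joints': [17.1373, 14.2516, -13.5393, 0.0155, -62.2181, -18.356], 'qd': [-1.5022, 4.2299, 6.1445, -0.113, -1.9464, 1.5471], 'joint_torque': [2.5631, -47.3102, 28.7805, 5.6705, 1.5461, -0.0314], 'tcp_pos': [0.59, -0.0189, 0.1671], 'eef_rot': [179.9959, -0.0158, -91.2114], 'contact_force': [-2.899, -3.5521, 2.3526], 'moment': [-1.3958, 1.0507, -0.0169], 'gripper_width': 0.0114}
```

Now creep on until the force rises.

Emit:
step_arm(motion=[[0.005,0,-0.003,0,0],[0.005,0,-0.006,0,0]])

```text
time_s: 30.6
tcp_pos: [0.5957, -0.0189, 0.1672]
eef_rot: [-180.0, -0.0, -91.2]
contact_force: [-3.3, -5.0, 1.7]
gripper_width: 0.0114
```

Emit:
step_arm(motion=[[0.005,0,-0.002,0,0],[0.005,0,-0.003,0,0]])

```text
time_s: 30.85
tcp_pos: [0.5975, -0.019, 0.1672]
eef_rot: [179.9, -0.0, -91.2]
contact_force: [-9.4, -3.3, 7.1]
gripper_width: 0.0118
```

Emit:
step_arm(motion=[[0.005,0,-0.002,0,0],[0.005,0,-0.003,0,0]])

```text
time_s: 31.1
tcp_pos: [0.5975, -0.0191, 0.1671]
eef_rot: [179.6, -0.0, -91.2]
contact_force: [-19.1, 1.3, 14.2]
gripper_width: 0.0117
```

Emit:
step_arm(motion=[[0.005,0,0,0,0],[0.005,0,0,0,0],[0.03,0,0,0,0],[0.03,0,0,0,0],[0.03,0,0,0,0]])

```text
time_s: 31.72
tcp_pos: [0.6023, -0.0182, 0.1672]
eef_rot: [-179.9, 0.0, -91.2]
contact_force: [0.2, 0.1, -0.5]
gripper_width: 0.0292
```

Emit:
step_arm(motion=[[0.04,0,0,-0.03,0],[0.04,0,0,-0.08,0],[0.04,0,0,-0.1,0],[0.04,0,0.06,-0.1,0],[0.04,0,0.11,-0.1,0]])

```text
time_s: 32.35
tcp_pos: [0.4907, -0.0163, 0.2668]
eef_rot: [-180.0, 0.0, -91.2]
contact_force: [-0.5, 1.2, 0.6]
gripper_width: 0.0401
```

```bash
python3 - <<'E'
from h import *
st()
s=snap('scene','s15full.png');im=cv2.cvtColor(s['image'],cv2.COLOR_RGB2BGR); cv2.imwrite('pics/s15.png',cv2.resize(im[150:320,140:370],(800,590),interpolation=cv2.INTER_CUBIC))
for l in ['bin_bar','fork_left','fork_right','pin_a_head','bin_in']: print('scene',l,[(np.round(d['location'],4).tolist(),round(d['p'],2)) for d in spotter.tip_of('scene',l)])
t=snap('top','t15.png')
for l in ['bin_bar','fork_left','fork_right','pin_a_head']: print('top',l,[(np.round(d['location'],4).tolist(),round(d['p'],2)) for d in spotter.tip_of('top',l)])
W=world(t); m=(W[...,2]>.195)&(W[...,2]<.216)&(abs(W[...,0]-.59)<.03)&(abs(W[...,1]+.015)<.05); print('bar',np.median(W[m],0),m.sum())
m=(abs(W[...,2]-.106)<.005)&(abs(W[...,0]-.60)<.03)&(abs(W[...,1]+.31)<.07)
k,l=cv2.connectedComponents(m.astype('uint8'))
for i in range(1,k): print('pin',(l==i).sum(),W[l==i].mean(0).round(4))
E
```

```text
{'time_s': 32.35, 'joints': [21.0788, 0.7888, -16.1146, -0.0235, -73.0741, -22.2927], 'qd': [17.5791, -41.0192, -43.5901, 0.3518, 3.2736, -17.0831], 'joint_torque': [-2.979, -24.9645, 31.2927, 6.9128, -0.0533, 0.5124], 'tcp_pos': [0.4907, -0.0163, 0.2668], 'eef_rot': [-179.9877, 0.0293, -91.2208], 'contact_force': [-0.4775, 1.2027, 0.6263], 'moment': [0.1618, -0.0422, 0.0446], 'gripper_width': 0.0401}
scene bin_bar [([0.5922, -0.0129, 0.2017], 0.8)]
scene fork_left [([0.5987, 0.1473, 0.1868], 0.63)]
scene fork_right []
scene pin_a_head [([0.6, -0.2822, 0.0896], 0.42), ([0.5984, -0.0153, 0.2043], 0.24)]
scene bin_in [([0.6105, 0.4754, -0.0003], 0.21)]
top bin_bar [([0.5976, -0.0176, 0.2075], 0.96), ([0.6057, -0.3415, 0.0883], 0.24)]
top fork_left [([0.6021, 0.1443, 0.1865], 0.8), ([0.6316, -0.009, 0.0572], 0.28), ([0.5977, -0.1733, 0.1873], 0.16)]
top fork_right [([0.5942, -0.1743, 0.1868], 0.78)]
top pin_a_head [([0.6001, -0.2833, 0.0852], 0.52)]
bar [0.59728835 0.02725044 0.21134105] 20
pin 35 [ 0.605  -0.3426  0.106 ]
pin 42 [ 0.599  -0.2837  0.1059]
```

View pics/s15.png

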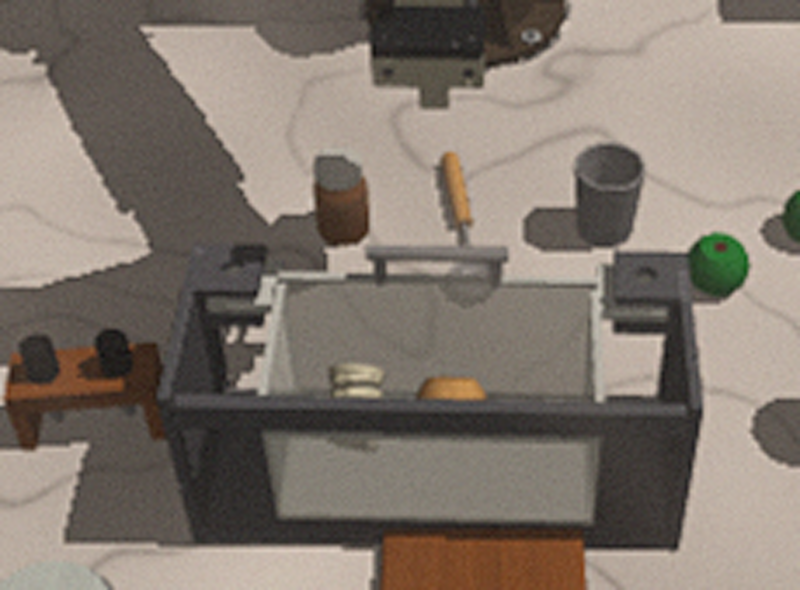

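```bash
python3 - <<'E'
from h import *
st()
go((.599,-.11,.26,-91),(.599,-.22,.2,-91))
E
```

```text
{'time_s': 32.9, 'joints': [21.0002, 0.9877, -15.9454, -0.0002, -73.1311, -22.22], 'qd': [0.0237, -0.2953, -0.1967, 0.0235, -0.0531, -0.026], 'joint_torque': [0.0244, -31.4318, 29.889, 7.1339, 0.005, 0.0015], 'tcp_pos': [0.492, -0.0166, 0.2666], 'eef_rot': [179.9404, -0.0241, -91.2199], 'contact_force': [-0.639, -0.2762, -0.8878], 'moment': [0.0401, -0.0267, 0.0465], 'gripper_width': 0.0402}
shift [0.0911, -0.1089, 0.0066] turn -0.004 rows 2.3
shift [0.2011, -0.1113, 0.0666] turn -0.004 rows 3.8
```

Emit:
step_arm(motion=[[0.05,0.035,-0.04,0,0],[0.05,0.07,-0.08,0,0],[0.05,0.091,-0.109,0,0],[0.05,0.091,-0.109,0,0],[0.05,0.091,-0.109,0,0]])

```text
time_s: 33.52
tcp_pos: [0.5984, -0.11, 0.2665]
eef_rot: [179.9, -0.0, -91.2]
contact_force: [0.3, 0.4, -0.2]
gripper_width: 0.0499
```

```bash
python3 - <<'E'
from h import *
st()
w=snap('wrist','w16.png')
for l in ['fork_right','pin_a_head']: print(l,[(np.round(d['location'],4).tolist(),round(d['p'],2)) for d in spotter.tip_of('wrist',l)])
E
```

```text
{'time_s': 33.525, 'joints': [7.957, 12.5234, -2.601, -0.0087, -74.9535, -9.1945], 'qd': [0.8306, -1.6119, -0.5497, 0.0049, -0.0495, 0.0065], 'joint_torque': [-0.5581, -46.6686, 30.3144, 7.2124, 0.0467, 0.022], 'tcp_pos': [0.5984, -0.11, 0.2665], 'eef_rot': [179.9217, -0.0042, -91.2398], 'contact_force': [0.2785, 0.4043, -0.1714], 'moment': [0.1019, -0.0457, -0.0302], 'gripper_width': 0.0499}
fork_right [([0.5909, -0.1778, 0.1886], 0.95), ([0.6382, -0.0833, 0.0637], 0.65)]
pin_a_head []
```

View pics/w16.png

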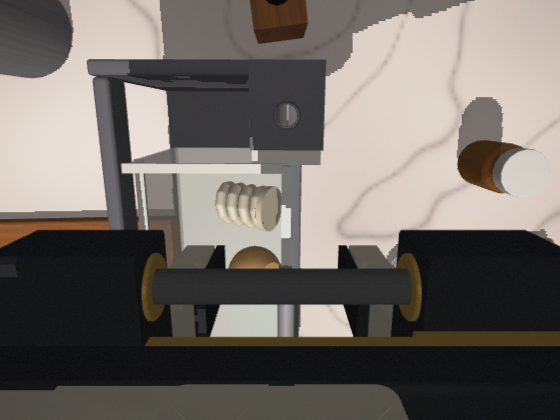

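```bash
cat >> h.py <<'E'
def atz(c,u,v,z):
    d=c['pose'][:3,:3]@np.array([(u-c['cx'])/c['fx'],(v-c['cy'])/c['fy'],1]); o=c['pose'][:3,3]
    return o+d*(z-o[2])/d[2]
E
python3 - <<'E'
from h import *
w=capture('wrist'); im=cv2.cvtColor(w['image'],cv2.COLOR_RGB2BGR)
cv2.imwrite('pics/w16c.png',cv2.resize(im[70:160,230:350],(800,600),interpolation=cv2.INTER_CUBIC))
for u,v in [(287,115),(287,105),(287,125),(275,115),(299,115)]: print((u,v),atz(w,u,v,.186).round(4))
W=world(w); print(W[150,310],W[80,320],W[80,255],W[140,310])
E
```

```text
(287, 115) [ 0.5929 -0.175   0.186 ]
(287, 105) [ 0.5928 -0.1815  0.186 ]
(287, 125) [ 0.593  -0.1685  0.186 ]
(275, 115) [ 0.6009 -0.1752  0.186 ]
(299, 115) [ 0.5848 -0.1749  0.186 ]
[ 0.57632505 -0.15002887  0.17047691] [ 0.57084562 -0.19689113  0.18558334] [ 0.6135385  -0.19775486  0.18507871] [ 0.57742976 -0.15819592  0.18560002]
```

View pics/w16c.png

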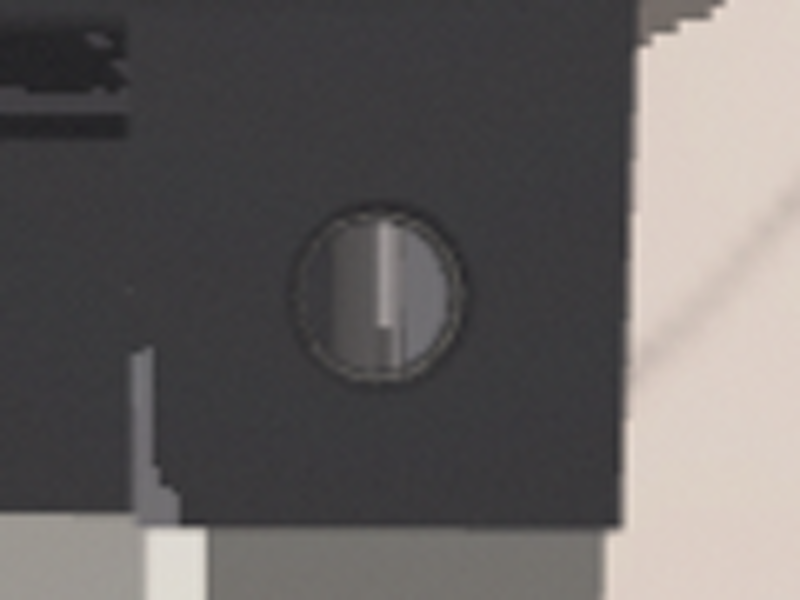

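Emit:
step_arm(motion=[[0.05,0.06,0,0,0],[0.05,0.11,0,0.0,0],[0.05,0.11,0,0.03,0],[0.05,0.11,0,0.06,0],[0.05,0.11,0,0.06,0]])

```text
time_s: 34.35
tcp_pos: [0.5947, -0.2192, 0.2055]
eef_rot: [179.8, 0.0, -91.2]
contact_force: [0.5, 0.4, 0.5]
gripper_width: 0.05
```

```bash
python3 - <<'E'
from h import *
st()
w=snap('wrist','w17.png')
print([(np.round(d['location'],4).tolist(),round(d['p'],2)) for d in spotter.tip_of('wrist','pin_a_head')])
W=world(w)
m=(abs(W[...,2]-.106)<.004)&(abs(W[...,0]-.60)<.03)&(abs(W[...,1]+.31)<.07)
k,l=cv2.connectedComponents(m.astype('uint8'))
for i in range(1,k):
    if (l==i).sum()>50: q=W[l==i]; print('pin',(l==i).sum(),q.mean(0).round(4),q.min(0).round(4),q.max(0).round(4))
E
```

```text
{'time_s': 34.35, 'joints': [-2.6436, 16.8674, -4.6848, -0.0337, -68.6654, 1.4638], 'qd': [0.2982, -1.4626, 3.5057, 1.3289, -1.8301, -0.0382], 'joint_torque': [-0.2901, -51.9271, 27.9284, 6.6218, 0.5474, 0.0009], 'tcp_pos': [0.5947, -0.2192, 0.2055], 'eef_rot': [179.7833, 0.0369, -91.1921], 'contact_force': [0.4813, 0.3718, 0.5326], 'moment': [0.0166, -0.0296, -0.051], 'gripper_width': 0.05}
[([0.5989, -0.2826, 0.086], 0.76), ([0.6014, -0.3425, 0.0845], 0.29)]
pin 1215 [ 0.6045 -0.3433  0.1064] [ 0.5923 -0.3565  0.1021] [ 0.617  -0.3307  0.1092]
pin 1002 [ 0.5985 -0.2841  0.1064] [ 0.5857 -0.2961  0.1036] [ 0.6109 -0.2715  0.1092]
```

View pics/w17.png

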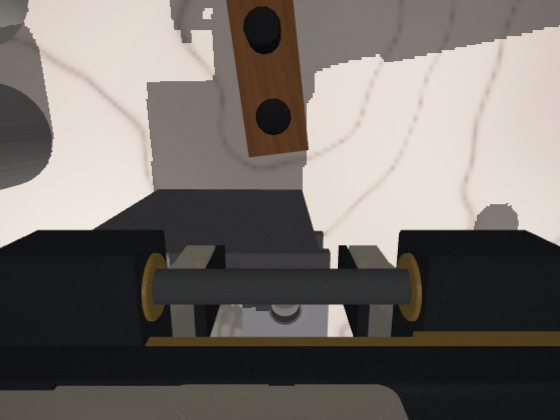

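```bash
python3 - <<'E'
from h import *
go((.5985,-.284,.13,-91.2),(.5985,-.284,.052,-91.2))
E
```

```text
shift [0.0642, -0.003, 0.0786] turn 0.001 rows 1.6
shift [0.0641, -0.0029, 0.1566] turn 0.001 rows 2.7
```

Emit:
step_arm(motion=[[0.05,0.035,-0.002,0,0],[0.05,0.064,-0.002,0.02,0],[0.05,0.064,-0.002,0.06,0],[0.05,0.064,-0.002,0.09,0],[0.05,0.064,-0.002,0.09,0]])

```text
time_s: 35.08
tcp_pos: [0.5964, -0.2835, 0.1167]
eef_rot: [179.9, 0.0, -91.2]
contact_force: [0.1, 0.1, 1.3]
gripper_width: 0.0498
```

Emit:
step_arm(motion=[[0.05,0,0,0,0],[0.05,0,0,0,0]])

```text
time_s: 35.33
tcp_pos: [0.5983, -0.284, 0.1196]
eef_rot: [-179.8, -0.1, -91.2]
contact_force: [0.2, 0.3, -0.5]
gripper_width: 0.0498
```

```bash
python3 - <<'E'
from h import *
st()
go((.5985,-.284,.052,-91.2))
E
```

```text
{'time_s': 35.325, 'joints': [-8.5441, 22.7888, -7.7171, 0.0301, -59.2979, 7.3587], 'qd': [-0.1172, 0.1042, -0.5894, -0.2812, 0.2568, 0.068], 'joint_torque': [0.0002, -58.3544, 26.8226, 6.3993, 0.0366, -0.0], 'tcp_pos': [0.5983, -0.284, 0.1196], 'eef_rot': [-179.8087, -0.0508, -91.1701], 'contact_force': [0.1871, 0.2966, -0.5421], 'moment': [0.076, -0.0682, 0.0627], 'gripper_width': 0.0498}
shift [-0.0001, 0.0, 0.0676] turn 0.001 rows 1.1
```

Emit:
step_arm(motion=[[0.05,0,0,0.025,0],[0.05,0,0,0.05,0],[0.05,0,0,0.067,0],[0.05,0,0,0.067,0]])

```text
time_s: 35.83
tcp_pos: [0.5975, -0.2839, 0.0505]
eef_rot: [-180.0, -0.0, -91.2]
contact_force: [0.8, 0.6, 0.4]
gripper_width: 0.05
```

Emit:
step_arm(motion=[[0.015,0,0,0,0],[0.015,0,0,0,0],[0.015,0,0,0,0],[0.015,0,0,0,0],[0.015,0,0,0,0]], newtons=20)

```text
time_s: 36.45
tcp_pos: [0.5973, -0.2839, 0.0506]
eef_rot: [-180.0, -0.0, -91.2]
contact_force: [0.5, 0.2, 3.6]
gripper_width: 0.0252
```

Emit:
step_arm(motion=[[0.015,0,0,0,0],[0.015,0,0,-0.03,0],[0.015,0,0,-0.09,0],[0.015,0,0,-0.15,0],[0.015,0,0,-0.2,0]])

```text
time_s: 37.08
tcp_pos: [0.5967, -0.2838, 0.2524]
eef_rot: [-180.0, -0.0, -91.2]
contact_force: [1.1, -0.5, -2.0]
gripper_width: 0.0253
```

Emit:
step_arm(motion=[[0.015,0,0,0,0],[0.015,0,0,0,0]])

```text
time_s: 37.33
tcp_pos: [0.5963, -0.2834, 0.2492]
eef_rot: [179.9, 0.1, -91.2]
contact_force: [0.0, -0.7, -1.2]
gripper_width: 0.0255
```

```bash
python3 - <<'E'
from h import *
st()
w=snap('wrist','w18.png'); s=snap('scene','s18.png')
im=cv2.imread('pics/s18.png'); cv2.imwrite('pics/s18c.png',cv2.resize(im[150:290,120:300],(800,622),interpolation=cv2.INTER_CUBIC))
go((.594,-.175,.254,-91.2))
E
```

```text
{'time_s': 37.325, 'joints': [-8.5673, 17.9572, 2.5551, -0.0512, -74.6765, 7.3615], 'qd': [-0.0012, 1.2871, -1.204, -0.1267, 0.1051, 0.0321], 'joint_torque': [-0.0281, -58.5636, 31.9955, 7.6907, 0.0418, 0.0011], 'tcp_pos': [0.5963, -0.2834, 0.2492], 'eef_rot': [179.9284, 0.059, -91.2194], 'contact_force': [0.0247, -0.6777, -1.2077], 'moment': [0.0567, -0.0322, 0.0052], 'gripper_width': 0.0255}
shift [-0.1084, 0.0043, -0.0058] turn -0.0 rows 1.7
```

View pics/w18.png

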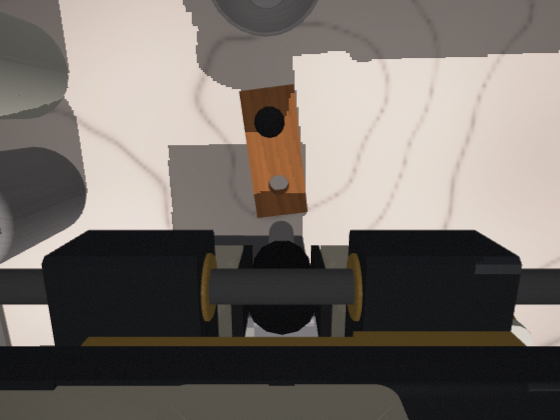

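View pics/s18c.png

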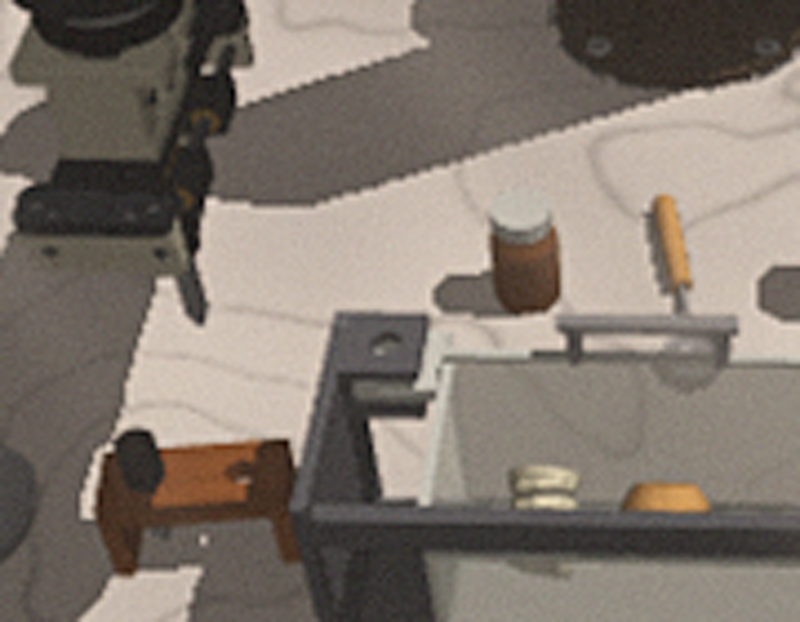

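```bash
python3 - <<'E'
from h import *
w=capture('wrist'); s=r.get_state(); p=np.array(s['tcp_pos'])+[0,0,.042]
print(proj(w,p+[0,0,-.0845]),proj(w,p+[0,0,.0135]),p)
im=cv2.cvtColor(w['image'],cv2.COLOR_RGB2BGR); cv2.imwrite('pics/w18c.png',cv2.resize(im[210:350,220:340],(684,798),interpolation=cv2.INTER_CUBIC))
W=world(w)
for v in (215,220,225,230,235,240,245,260,310,320,330): print(v,W[v,281].round(4))
E
```

```text
(np.float64(280.35737700587646), np.float64(225.77223672859424)) (np.float64(280.6347185786046), np.float64(303.9095877844016)) [ 0.59608445 -0.28358048  0.29016086]
215 [ 5.961e-01 -2.349e-01 -5.000e-04]
220 [ 0.5962 -0.2291  0.0006]
225 [ 0.5956 -0.2907  0.2278]
230 [ 0.5956 -0.2907  0.2373]
235 [ 0.5957 -0.2907  0.2455]
240 [ 0.5957 -0.2907  0.2533]
245 [ 0.5956 -0.2962  0.2759]
260 [ 0.5957 -0.2963  0.2933]
310 [ 0.596  -0.2818  0.3048]
320 [ 0.5961 -0.2777  0.3046]
330 [ 0.5962 -0.2729  0.3035]
```

View pics/w18c.png

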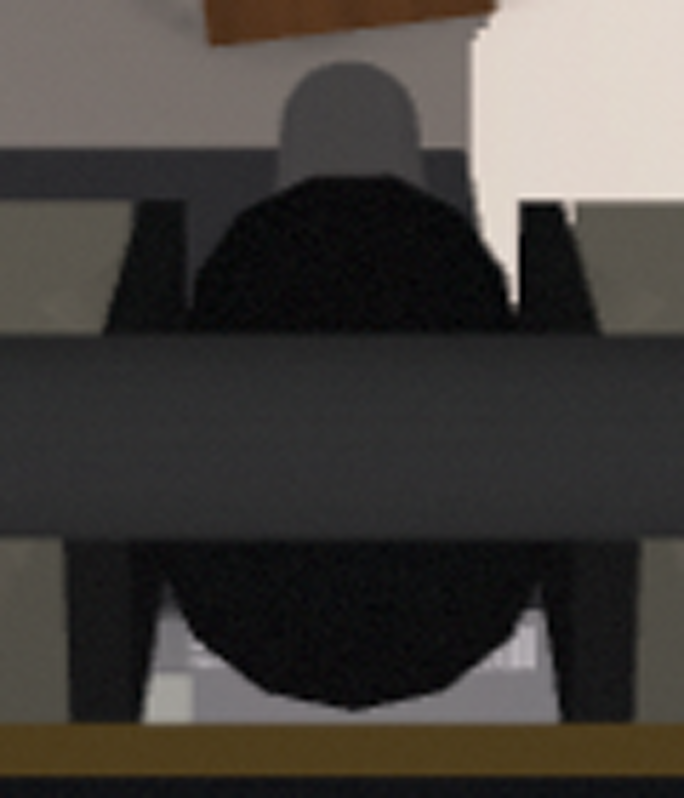

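```bash
python3 - <<'E'
from h import *
st();go((.5935,-.1755,.255,-91.2))
E
```

```text
{'time_s': 37.475, 'joints': [-8.5651, 18.0402, 2.5328, -0.0237, -74.6847, 7.3623], 'qd': [0.0046, -0.0126, 0.3934, 0.1915, -0.1119, -0.072], 'joint_torque': [-0.013, -56.8705, 30.6868, 7.3496, 0.0387, -0.0002], 'tcp_pos': [0.5961, -0.2836, 0.2482], 'eef_rot': [179.8124, 0.0472, -91.2092], 'contact_force': [0.7284, -0.3871, -0.8093], 'moment': [0.0822, -0.0494, -0.0086], 'gripper_width': 0.0261}
shift [-0.108, 0.0049, -0.0067] turn -0.0 rows 1.7
```

Emit:
step_arm(motion=[[0.015,-0.02,0.001,-0.007,0],[0.015,-0.06,0.003,-0.007,0],[0.015,-0.1,0.0045,-0.007,0],[0.015,-0.108,0.005,-0.007,0],[0.015,-0.108,0.005,-0.007,0]])

```text
time_s: 38.1
tcp_pos: [0.5943, -0.1749, 0.2573]
eef_rot: [180.0, -0.0, -91.1]
contact_force: [-1.1, -0.3, -1.6]
gripper_width: 0.0257
```

Emit:
step_arm(motion=[[0.015,0,0,0,0],[0.015,0,0,0,0],[0.015,0,0,0,0]])

```text
time_s: 38.48
tcp_pos: [0.5941, -0.1764, 0.257]
eef_rot: [180.0, -0.0, -91.3]
contact_force: [0.0, -1.2, 0.2]
gripper_width: 0.0253
```

```bash
python3 - <<'E'
from h import *
st()
w=snap('wrist','w19.png');W=world(w)
for v in (215,220,225,230,235,240,245,260,310,320,330): print(v,W[v,281].round(4))
s=capture('scene');im=cv2.cvtColor(s['image'],cv2.COLOR_RGB2BGR)
cv2.imwrite('pics/s19c.png',cv2.resize(im[160:260,150:280],(800,615),interpolation=cv2.INTER_CUBIC))
print(proj(s,(.5935,-.1755,.186)), )
im=cv2.cvtColor(w['image'],cv2.COLOR_RGB2BGR); cv2.imwrite('pics/w19c.png',cv2.resize(im[180:350,200:360],(753,800),interpolation=cv2.INTER_CUBIC))
E
```

```text
{'time_s': 38.475, 'joints': [1.488, 13.8168, -2.1232, 0.0018, -74.0772, -2.7498], 'qd': [0.1663, -0.0619, -0.029, -0.0689, 0.0961, -0.0038], 'joint_torque': [0.0463, -50.216, 30.4089, 7.3173, 0.0317, 0.0026], 'tcp_pos': [0.5941, -0.1764, 0.257], 'eef_rot': [179.983, -0.0025, -91.2614], 'contact_force': [0.0093, -1.2458, 0.168], 'moment': [0.1378, -0.0529, 0.0154], 'gripper_width': 0.0253}
215 [ 0.5942 -0.1666  0.1519]
220 [ 0.5942 -0.1674  0.1689]
225 [ 0.5938 -0.1836  0.2366]
230 [ 0.5938 -0.1835  0.2456]
235 [ 0.5938 -0.1841  0.2559]
240 [ 0.5938 -0.1834  0.2615]
245 [ 0.5937 -0.1888  0.2842]
260 [ 0.5937 -0.1891  0.3019]
310 [ 0.594  -0.1741  0.3126]
320 [ 0.5941 -0.1704  0.3132]
330 [ 0.5941 -0.1666  0.3136]
(np.float64(205.53842927091682), np.float64(225.785508338334))
```

View pics/w19c.png

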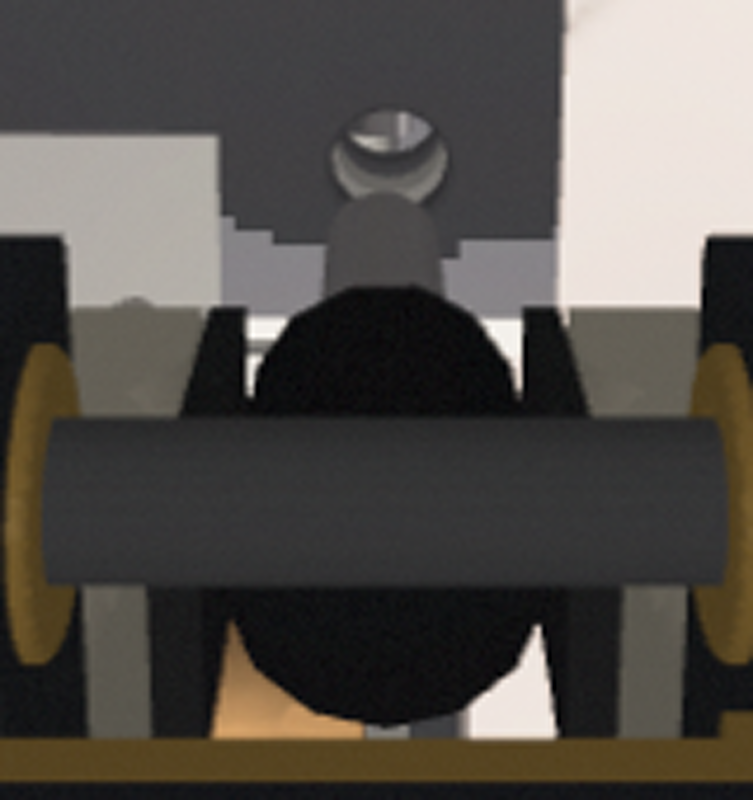

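View pics/s19c.png

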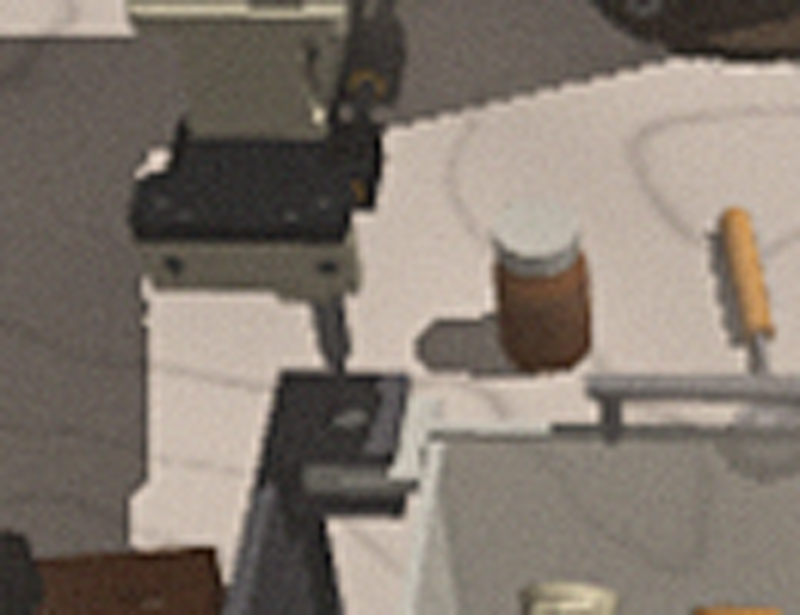

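```bash
python3 - <<'E'
from h import *
w=capture('wrist')
print(atz(w,282.7,213.6,.186),st()['tcp_pos'], proj(w,(.594,-.176,.186)))
E
```

```text
{'time_s': 38.625, 'joints': [1.5185, 13.8039, -2.1271, 0.001, -74.0744, -2.7519], 'qd': [0.2209, -0.1695, -0.013, 0.0789, -0.1139, -0.1165], 'joint_torque': [-0.0493, -50.1482, 30.4002, 7.3173, 0.032, 0.0011], 'tcp_pos': [0.5942, -0.1761, 0.2571], 'eef_rot': [179.9946, -0.0012, -91.2331], 'contact_force': [0.5804, -0.2191, -1.5165], 'moment': [0.131, -0.0307, -0.0089], 'gripper_width': 0.0255}
[ 0.59282125 -0.17647902  0.186     ] [ 0.59417477 -0.17612273  0.25713761] (np.float64(280.99517962800724), np.float64(214.30968019191135))
```

Emit:
step_arm(motion=[[0.015,0,0.001,0.012,0],[0.015,0,0.001,0.025,0],[0.015,0,0.001,0.035,0],[0.015,0,0.001,0.042,0]])

```text
time_s: 39.12
tcp_pos: [0.5929, -0.1757, 0.2141]
eef_rot: [179.9, -0.0, -91.2]
contact_force: [0.7, -0.3, -0.1]
gripper_width: 0.0257
```

Emit:
step_arm(motion=[[0.015,0,0,0.008,0],[0.015,0,0,0.015,0]])

```text
time_s: 39.38
tcp_pos: [0.5933, -0.1757, 0.1998]
eef_rot: [-180.0, -0.0, -91.2]
contact_force: [0.1, 0.6, -0.9]
gripper_width: 0.0254
```

```bash
python3 - <<'E'
from h import *
st()
w=capture('wrist');im=cv2.cvtColor(w['image'],cv2.COLOR_RGB2BGR); cv2.imwrite('pics/w20c.png',cv2.resize(im[180:350,200:360],(753,800),interpolation=cv2.INTER_CUBIC))
E
```

```text
{'time_s': 39.375, 'joints': [1.5585, 15.5254, -7.327, 0.0025, -67.1432, -2.7583], 'qd': [-0.0019, 1.9816, -4.6003, -0.0284, 6.6561, 0.0107], 'joint_torque': [-0.0009, -51.5063, 29.3559, 7.0049, -0.1449, 0.0001], 'tcp_pos': [0.5933, -0.1757, 0.1998], 'eef_rot': [-179.9955, -0.0021, -91.1988], 'contact_force': [0.1154, 0.6107, -0.8767], 'moment': [0.0818, -0.0806, 0.0409], 'gripper_width': 0.0254}
```

View pics/w20c.png

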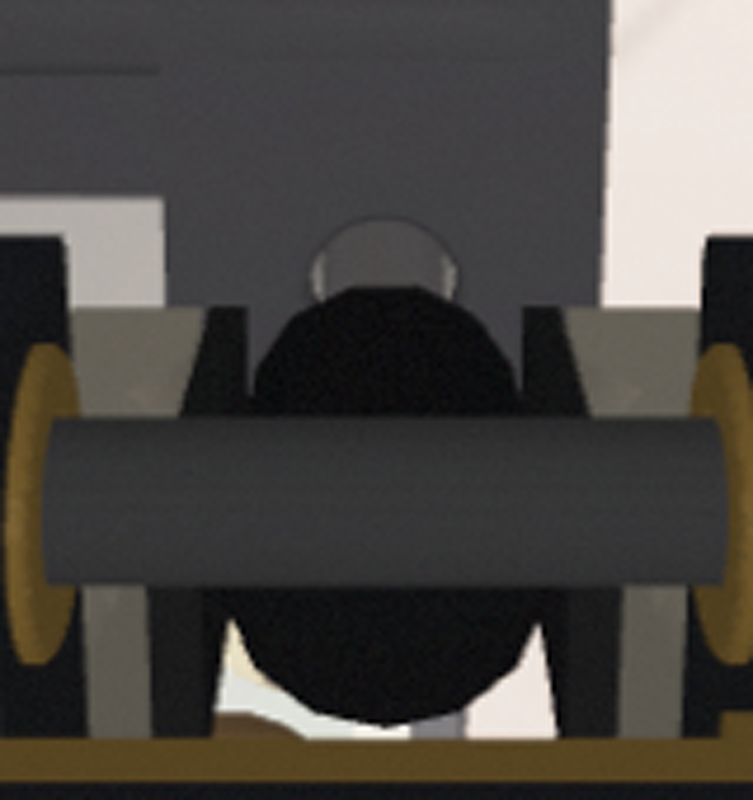

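Emit:
step_arm(motion=[[0.015,0,0,0.007,0],[0.015,0,0,0.014,0],[0.015,0,0,0.02,0]])

```text
time_s: 39.8
tcp_pos: [0.5931, -0.1758, 0.1797]
eef_rot: [180.0, 0.0, -91.2]
contact_force: [0.6, 0.2, -0.8]
gripper_width: 0.0255
```

Emit:
step_arm(motion=[[0.015,0,0,0.006,0],[0.015,0,0,0.012,0],[0.015,0,0,0.014,0]])

```text
time_s: 40.17
tcp_pos: [0.593, -0.1758, 0.1666]
eef_rot: [180.0, -0.0, -91.2]
contact_force: [-5.7, 3.9, 11.4]
gripper_width: 0.0249
```

Emit:
step_arm(motion=[[0.015,0,0,0.001,0],[0.015,0,0,0.002,0]])

```text
time_s: 40.42
tcp_pos: [0.5932, -0.1758, 0.1665]
eef_rot: [-179.9, -0.0, -91.2]
contact_force: [-7.8, 5.4, 19.1]
gripper_width: 0.0258
```

Emit:
step_arm(motion=[[0.045,0,0,0,0],[0.045,0,0,0,0],[0.045,0,0,0,0],[0.045,0,0,-0.03,0],[0.045,0,0,-0.07,0]])

```text
time_s: 41.05
tcp_pos: [0.5921, -0.1756, 0.2333]
eef_rot: [179.8, 0.0, -91.2]
contact_force: [0.6, 0.5, -0.1]
gripper_width: 0.0448
```

Emit:
step_arm(motion=[[0.05,0.04,0,-0.02,0],[0.05,0.1,0,-0.02,0],[0.05,0.11,-0.004,-0.02,0],[0.05,0.11,-0.004,-0.02,0]])

```text
time_s: 41.55
tcp_pos: [0.5944, -0.2864, 0.253]
eef_rot: [179.9, 0.0, -91.3]
contact_force: [0.2, 0.5, 0.0]
gripper_width: 0.0498
```

```bash
python3 - <<'E'
from h import *
st()
s=capture('scene');im=cv2.cvtColor(s['image'],cv2.COLOR_RGB2BGR)
cv2.imwrite('pics/s21c.png',cv2.resize(im[180:290,130:350],(800,400),interpolation=cv2.INTER_CUBIC))
t=capture('top');W=world(t)
m=(abs(W[...,2]-.222)<.012)&(abs(W[...,0]-.594)<.025)&(abs(W[...,1]+.175)<.025)
print('head',m.sum(),W[m].mean(0))
w=snap('wrist','w21.png');W=world(w)
m=(abs(W[...,2]-.106)<.004)&(abs(W[...,0]-.60)<.03)&(abs(W[...,1]+.345)<.03)
q=W[m]; print('pin2',m.sum(),q.mean(0).round(4),q.min(0).round(4),q.max(0).round(4))
go((.6035,-.3435,.12,-91.2))
E
```

```text
{'time_s': 41.55, 'joints': [-8.8383, 17.8376, 2.8668, -0.0184, -75.1416, 7.5371], 'qd': [1.6859, -0.968, -0.7352, -0.1272, 0.0417, -0.4764], 'joint_torque': [-1.2714, -55.136, 30.6893, 7.3656, 0.0357, 0.1613], 'tcp_pos': [0.5944, -0.2864, 0.253], 'eef_rot': [179.8908, 0.0324, -91.306], 'contact_force': [0.2316, 0.5042, 0.0446], 'moment': [0.1753, -0.0146, 0.0176], 'gripper_width': 0.0498}
head 0 [nan nan nan]
pin2 721 [ 0.6045 -0.3438  0.1064] [ 0.5923 -0.3558  0.1038] [ 0.617  -0.3309  0.1087]
shift [0.0585, -0.0099, 0.1339] turn 0.001 rows 2.3<stdin>:7: RuntimeWarning: Mean of empty slice.
  ret = um.true_divide(
```

View pics/s21c.png

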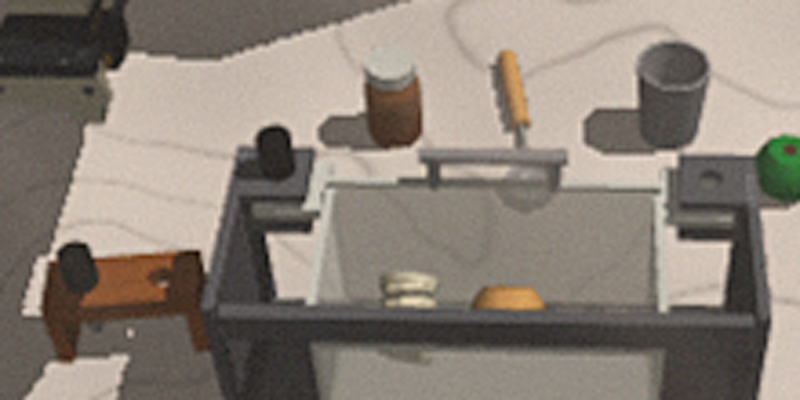

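Emit:
step_arm(motion=[[0.05,0.03,-0.005,0,0],[0.05,0.058,-0.01,0.02,0],[0.05,0.058,-0.01,0.08,0],[0.05,0.058,-0.01,0.134,0],[0.05,0.058,-0.01,0.134,0]])

```text
time_s: 42.32
tcp_pos: [0.6009, -0.3418, 0.1158]
eef_rot: [179.5, 0.2, -91.2]
contact_force: [0.2, -0.1, 0.6]
gripper_width: 0.0496
```

Emit:
step_arm(motion=[[0.05,0,0,0,0],[0.05,0,0,0,0]])

```text
time_s: 42.58
tcp_pos: [0.6056, -0.3443, 0.1236]
eef_rot: [-179.7, -0.1, -91.2]
contact_force: [0.2, 0.4, 0.9]
gripper_width: 0.05
```

```bash
python3 - <<'E'
from h import *
st()
go((.604,-.3435,.052,-91.2))
E
```

```text
{'time_s': 42.575, 'joints': [-13.6146, 25.5321, -2.7337, 0.0404, -61.4566, 12.4429], 'qd': [-0.211, 0.0272, -0.4505, -0.2658, 0.3762, 0.0859], 'joint_torque': [0.0785, -61.9417, 27.1582, 6.4914, 0.0364, -0.0019], 'tcp_pos': [0.6056, -0.3443, 0.1236], 'eef_rot': [-179.7366, -0.0945, -91.1527], 'contact_force': [0.1678, 0.3773, 0.8948], 'moment': [0.1009, -0.0465, 0.0536], 'gripper_width': 0.05}
shift [-0.0009, 0.0019, 0.0716] turn 0.001 rows 1.1
```

Emit:
step_arm(motion=[[0.05,0,0.001,0.025,0],[0.05,0,0.001,0.05,0],[0.05,0,0.001,0.07,0],[0.05,0,0.001,0.07,0]])

```text
time_s: 43.08
tcp_pos: [0.6035, -0.3442, 0.0514]
eef_rot: [-179.9, -0.0, -91.2]
contact_force: [0.4, -0.6, 0.4]
gripper_width: 0.05
```

Emit:
step_arm(motion=[[0.015,0,0,0,0],[0.015,0,0,0,0],[0.015,0,0,0,0],[0.015,0,0,0,0],[0.015,0,0,0,0]])

```text
time_s: 43.7
tcp_pos: [0.6032, -0.3442, 0.0511]
eef_rot: [-179.9, -0.0, -91.2]
contact_force: [0.1, -0.2, 5.3]
gripper_width: 0.0256
```

Emit:
step_arm(motion=[[0.015,0,0,0,0],[0.015,0,0,-0.03,0],[0.015,0,0,-0.09,0],[0.015,0,0,-0.15,0],[0.015,0,0,-0.21,0]])

```text
time_s: 44.32
tcp_pos: [0.6021, -0.3437, 0.2616]
eef_rot: [179.9, 0.0, -91.2]
contact_force: [2.3, -0.8, -0.5]
gripper_width: 0.0256
```

Emit:
step_arm(motion=[[0.015,0,0,-0.03,0],[0.015,0,0,-0.03,0]])

```text
time_s: 44.58
tcp_pos: [0.6035, -0.3444, 0.2932]
eef_rot: [-179.7, -0.1, -91.2]
contact_force: [1.0, -0.3, -1.9]
gripper_width: 0.0255
```

```bash
python3 - <<'E'
from h import *
st()
w=snap('wrist','w22.png');W=world(w)
for v in (225,230,235,240,245,260,310,320,330): print(v,W[v,281].round(4))
go((.6,.145,.29,-91.2))
E
```

```text
{'time_s': 44.575, 'joints': [-13.6777, 20.2185, 11.336, 0.0201, -80.8517, 12.4708], 'qd': [0.0616, 1.9524, -4.0135, -1.3378, 1.7457, -0.005], 'joint_torque': [-0.0021, -61.3035, 32.684, 7.8688, -0.3599, -0.0006], 'tcp_pos': [0.6035, -0.3444, 0.2932], 'eef_rot': [-179.7448, -0.0768, -91.2039], 'contact_force': [0.9603, -0.2742, -1.8689], 'moment': [0.1558, -0.0866, -0.0594], 'gripper_width': 0.0255}
225 [ 0.6033 -0.3511  0.2711]
230 [ 0.6032 -0.351   0.2801]
235 [ 0.6032 -0.3512  0.2893]
240 [ 0.6032 -0.3509  0.2965]
245 [ 0.6029 -0.3565  0.3196]
260 [ 0.6028 -0.3563  0.3364]
310 [ 0.6031 -0.3411  0.3472]
320 [ 0.6032 -0.338   0.3489]
330 [ 0.6033 -0.3333  0.348 ]
shift [-0.4887, 0.0131, 0.0008] turn -0.0 rows 7.8
```

View pics/w22.png

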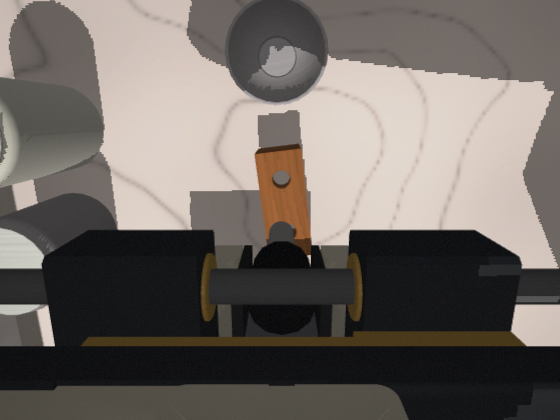

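Emit:
step_arm(motion=[[0.015,-0.03,0,0,0],[0.015,-0.09,0.002,0,0],[0.015,-0.15,0.005,0,0],[0.015,-0.21,0.007,0,0],[0.015,-0.27,0.01,0,0]])

```text
time_s: 45.25
tcp_pos: [0.5971, -0.0719, 0.288]
eef_rot: [179.8, -0.0, -91.2]
contact_force: [0.2, 0.7, -1.2]
gripper_width: 0.0258
```

Emit:
step_arm(motion=[[0.015,-0.06,0.001,0,0],[0.015,-0.12,0.003,0,0],[0.015,-0.18,0.004,0,0],[0.015,-0.218,0.004,0,0],[0.015,-0.218,0.004,0.02,0]])

```text
time_s: 45.88
tcp_pos: [0.5986, 0.1471, 0.2687]
eef_rot: [179.9, -0.0, -91.0]
contact_force: [0.7, 0.6, -1.3]
gripper_width: 0.0254
```

Emit:
step_arm(motion=[[0.015,0,0,0.013,0],[0.015,0,0,0.013,0],[0.015,0,0,0.013,0]])

```text
time_s: 46.25
tcp_pos: [0.5992, 0.1435, 0.2575]
eef_rot: [-180.0, -0.0, -91.3]
contact_force: [-0.2, 0.3, 0.0]
gripper_width: 0.0254
```

```bash
python3 - <<'E'
from h import *
st()
w=snap('wrist','w23.png');W=world(w)
for v in (225,230,235,240,245,260,310,320,330): print(v,W[v,281].round(4))
im=cv2.cvtColor(w['image'],cv2.COLOR_RGB2BGR); cv2.imwrite('pics/w23c.png',cv2.resize(im[180:350,200:360],(753,800),interpolation=cv2.INTER_CUBIC))
E
```

```text
{'time_s': 46.25, 'joints': [31.6204, 13.4401, -2.5702, 0.0193, -73.9871, -32.8758], 'qd': [0.0498, -0.4164, 0.5104, -0.0544, -0.0084, -0.0054], 'joint_torque': [0.1723, -48.6415, 29.7358, 7.1738, -0.012, 0.0005], 'tcp_pos': [0.5992, 0.1435, 0.2575], 'eef_rot': [-179.9877, -0.0142, -91.2501], 'contact_force': [-0.1934, 0.2641, 0.0233], 'moment': [0.1218, -0.0867, -0.0029], 'gripper_width': 0.0254}
225 [0.5989 0.1371 0.2347]
230 [0.5989 0.137  0.2445]
235 [0.5989 0.1369 0.2532]
240 [0.5989 0.1367 0.2617]
245 [0.5987 0.1309 0.2854]
260 [0.5987 0.1314 0.301 ]
310 [0.599  0.1456 0.3136]
320 [0.5991 0.15   0.313 ]
330 [0.5992 0.1549 0.3117]
```

View pics/w23c.png

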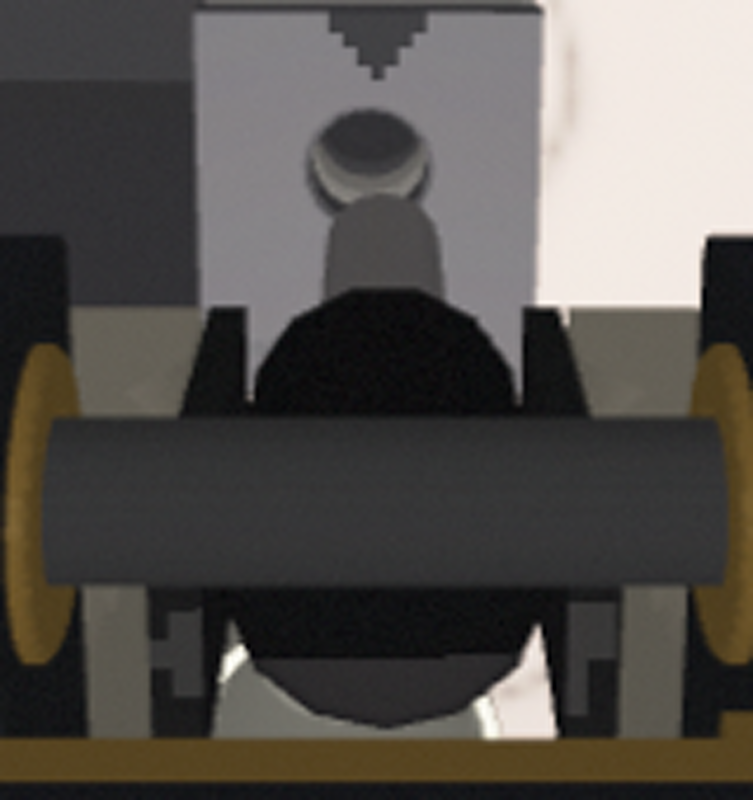

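```bash
python3 - <<'E'
from h import *
w=capture('wrist')
print(atz(w,278.4,214.2,.186),atz(w,281.4,214.2,.186),r.get_state()['tcp_pos'])
E
```

```text
[0.60103723 0.14399453 0.186     ] [0.59897452 0.14403691 0.186     ] [0.59931832 0.14376151 0.25792775]
```

Emit:
step_arm(motion=[[0.015,0,-0.002,0,0],[0.015,0,-0.002,0.012,0],[0.015,0,-0.002,0.025,0],[0.015,0,-0.002,0.035,0],[0.015,0,-0.002,0.042,0]])

```text
time_s: 46.98
tcp_pos: [0.6006, 0.144, 0.214]
eef_rot: [179.9, -0.0, -91.2]
contact_force: [0.2, 0.5, -0.8]
gripper_width: 0.0256
```

Emit:
step_arm(motion=[[0.015,0,0,0.008,0],[0.015,0,0,0.015,0]])

```text
time_s: 47.22
tcp_pos: [0.601, 0.1442, 0.1998]
eef_rot: [-180.0, 0.0, -91.2]
contact_force: [-0.4, 1.3, -1.0]
gripper_width: 0.0261
```

```bash
python3 - <<'E'
from h import *
st()
w=capture('wrist');im=cv2.cvtColor(w['image'],cv2.COLOR_RGB2BGR); cv2.imwrite('pics/w24c.png',cv2.resize(im[180:350,200:360],(753,800),interpolation=cv2.INTER_CUBIC))
E
```

```text
{'time_s': 47.225, 'joints': [31.572, 15.4578, -7.4191, 0.001, -67.116, -32.7735], 'qd': [0.0555, 1.9278, -4.5479, -0.0497, 6.6876, 0.096], 'joint_torque': [-0.003, -51.3591, 29.3046, 7.0086, -0.1895, -0.0], 'tcp_pos': [0.601, 0.1442, 0.1998], 'eef_rot': [-179.9936, 0.003, -91.2011], 'contact_force': [-0.3707, 1.2993, -1.0329], 'moment': [0.0568, -0.0885, 0.0071], 'gripper_width': 0.0261}
```

View pics/w24c.png

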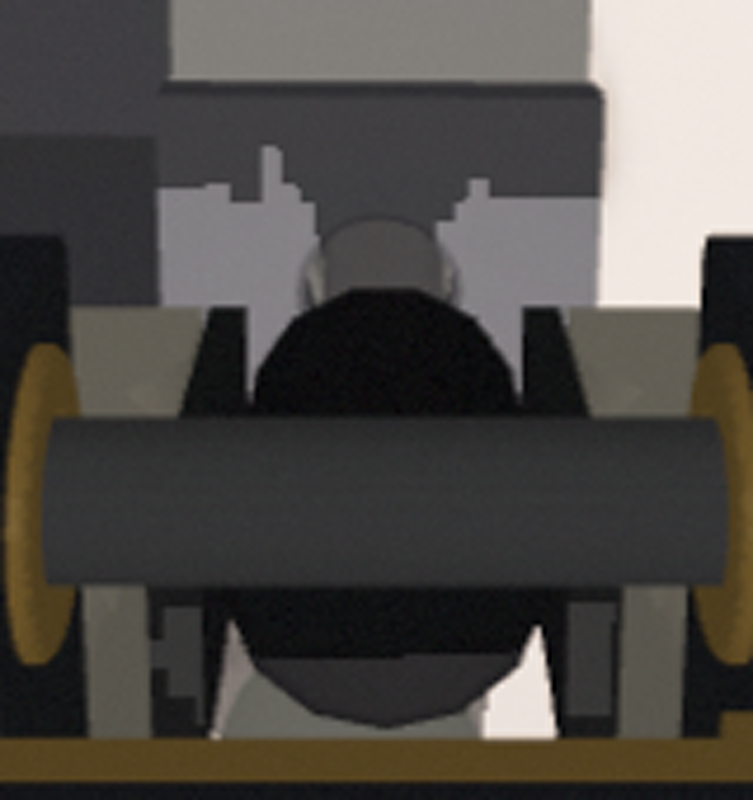

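In the hole. Push home.

Emit:
step_arm(motion=[[0.015,0,0,0.007,0],[0.015,0,0,0.014,0],[0.015,0,0,0.02,0]])

```text
time_s: 47.65
tcp_pos: [0.6009, 0.1441, 0.1797]
eef_rot: [180.0, -0.0, -91.2]
contact_force: [1.0, 0.0, -0.8]
gripper_width: 0.0254
```

Emit:
step_arm(motion=[[0.015,0,0,0.006,0],[0.015,0,0,0.012,0],[0.015,0,0,0.014,0]])

```text
time_s: 48.02
tcp_pos: [0.601, 0.1441, 0.1671]
eef_rot: [-180.0, -0.0, -91.2]
contact_force: [-7.2, 0.8, 15.3]
gripper_width: 0.0252
```

Emit:
step_arm(motion=[[0.015,0,0,0.001,0],[0.015,0,0,0.002,0]])

```text
time_s: 48.28
tcp_pos: [0.6011, 0.1441, 0.1671]
eef_rot: [-179.9, 0.0, -91.2]
contact_force: [-10.7, 0.0, 21.7]
gripper_width: 0.0257
```

Emit:
step_arm(motion=[[0.045,0,0,0,0],[0.045,0,0,0,0],[0.045,0,0,0,0],[0.045,0,0,-0.03,0],[0.045,0,0,-0.08,0]])

```text
time_s: 48.9
tcp_pos: [0.5996, 0.1437, 0.2426]
eef_rot: [179.7, -0.1, -91.2]
contact_force: [1.3, 0.7, -0.9]
gripper_width: 0.0447
```

Emit:
step_arm(motion=[[0.05,0,0,-0.05,0],[0.05,-0.05,0.02,-0.05,0],[0.05,-0.1,0.06,-0.05,0],[0.05,-0.16,0.1,-0.05,0],[0.05,-0.2,0.14,-0.05,0]])

```text
time_s: 49.52
tcp_pos: [0.4672, 0.3447, 0.2933]
eef_rot: [179.9, -0.0, -91.2]
contact_force: [0.7, 0.6, -0.1]
gripper_width: 0.0503
```

Emit:
step_arm(motion=[[0.05,-0.04,0.02,0,0],[0.05,-0.06,0.03,0,0],[0.05,-0.06,0.03,0,0]])

```text
time_s: 49.9
tcp_pos: [0.4391, 0.4049, 0.2934]
eef_rot: [180.0, -0.1, -91.1]
contact_force: [-0.5, -0.2, 0.9]
gripper_width: 0.0501
```

```bash
python3 - <<'E'
from h import *
st()
s=capture('scene');im=cv2.cvtColor(s['image'],cv2.COLOR_RGB2BGR)
cv2.imwrite('pics/s25c.png',cv2.resize(im[170:320,130:370],(800,500),interpolation=cv2.INTER_CUBIC))
t=snap('top','t25.png');W=world(t)
for y in (.144,-.1757):
    m=(W[...,2]>.205)&(W[...,2]<.24)&(abs(W[...,0]-.597)<.03)&(abs(W[...,1]-y)<.025)
    print('head',m.sum(),W[m].mean(0),np.percentile(W[m][:,2],[10,50,90]))
for n in ('scene','top'):
  for l in ['pin_a_head','bin_bar','fork_left','fork_right']: print(n,l,[(np.round(d['location'],4).tolist(),round(d['p'],2)) for d in spotter.tip_of(n,l)])
m=(W[...,2]>.197)&(W[...,2]<.216)&(abs(W[...,0]-.59)<.03)&(abs(W[...,1]+.015)<.055); print('bar',np.median(W[m],0),m.sum())
E
```

```text
{'time_s': 49.9, 'joints': [61.3977, 10.8295, -1.3291, -0.0133, -77.921, -62.4986], 'qd': [-1.9406, -0.7297, -0.5871, 0.0654, -0.2665, 0.9166], 'joint_torque': [1.2551, -45.6849, 30.7829, 7.2177, 0.0217, -0.2541], 'tcp_pos': [0.4391, 0.4049, 0.2934], 'eef_rot': [179.9517, -0.0646, -91.1037], 'contact_force': [-0.5325, -0.2037, 0.893], 'moment': [0.046, -0.0926, 0.0364], 'gripper_width': 0.0501}
head 60 [0.60030458 0.14352942 0.22142679] [0.21684603 0.22144904 0.22697963]
head 59 [ 0.59202916 -0.17507336  0.22096835] [0.21534096 0.22147338 0.2260005 ]
scene pin_a_head [([0.5937, -0.17, 0.2023], 0.44)]
scene bin_bar [([0.5962, -0.0127, 0.2032], 0.55)]
scene fork_left [([0.5976, 0.1479, 0.1842], 0.6), ([0.634, -0.0073, 0.061], 0.58), ([0.3687, 0.1453, 0.0023], 0.27)]
scene fork_right [([0.591, -0.1743, 0.1855], 0.66)]
top pin_a_head [([0.5969, -0.1751, 0.2029], 0.48)]
top bin_bar [([0.599, -0.0184, 0.2078], 0.87)]
top fork_left [([0.5994, 0.1474, 0.1902], 0.8), ([0.6365, -0.084, 0.0648], 0.37), ([0.5965, -0.0153, 0.0248], 0.18)]
top fork_right [([0.5932, -0.176, 0.1882], 0.58)]
bar [ 0.59615348 -0.01568768  0.21003297] 129
```

View pics/s25c.png

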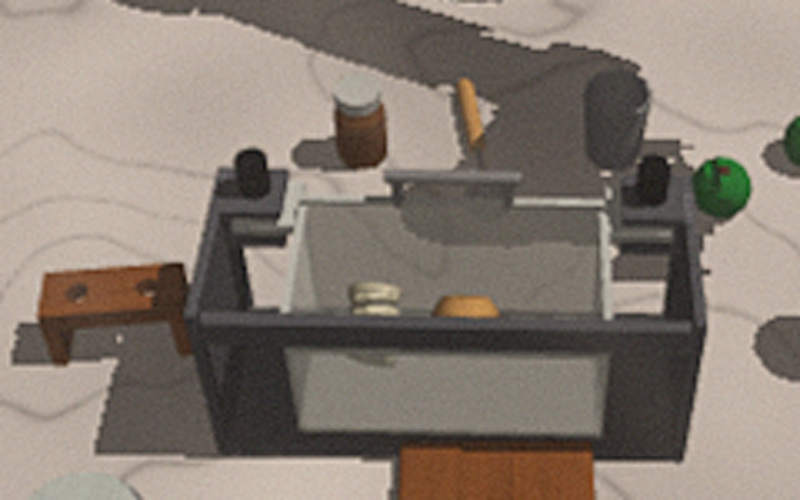

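View pics/t25.png

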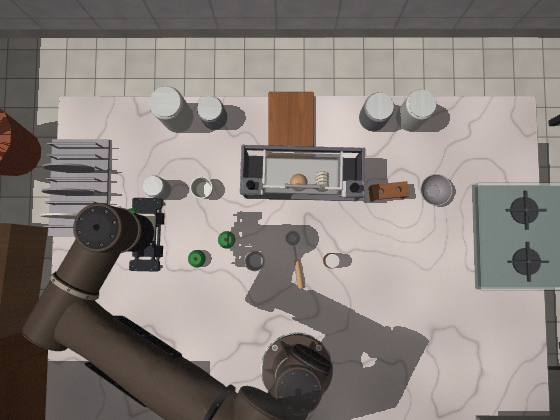

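```bash
python3 - <<'E'
from h import *
print(workorder.close_job())
E
```

```text
the job is handed in; nothing more can be done
None
```

The bin is shut and locked with both toys in it, and the job was handed in at about 50 s. Only two toys were on the worktop: the large wooden ball and the silicone spiral. I saw no small ball or foot toy. I left the three green balls and the kitchen things alone.

- **Bin:** I tilted it out to about 0.70 rad and released it. It stayed there while both toys went in. I then swung it shut until the force rose to about 20 N at the stop, with the bar at x ≈ 0.597, straight above the hinge.
- **Pins:** One pin went into each fork and was pushed until the head bore with 19–22 N. The head tops then measured 0.2215 m (0.222 m expected when home). They sit within about 2 mm of the hole centres I measured, and look upright.
- **At hand-in:** The last pictures show both toys in the shut bin and the gripper clear of everything. I saw no kitchen thing out of place but did not measure them again.

**Disagreements:**
- The reported TCP height was about 42 mm lower than where the cameras showed the grasp point. Because of this my first pull passed over the bar without moving the bin. I allowed for the offset from then on, and it held.
- The networks sometimes named wrong things with fair confidence. For example, they placed the foot toy on a fork, so I relied on depth readings and pictures instead.

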